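# Tip two coils out of a tall tub under a low clear guard

### The arm

A 6-joint arm with a two-finger parallel gripper is mounted at the origin on the work surface. World frame = base frame: x ahead of the robot, y to its left, z up, the work surface at z = 0. Lengths are in mm, angles in degrees, forces in N, time in s.
With the tool pointing down it reaches from about 300 to 850 mm from the base axis. Payload 4.2 kg.
Tool frame: the origin (TCP) lies at the very end of the fingers, on their centre line; the grasp point (between the pads) lies 19 mm behind it; z points along the fingers, y is the direction in which the jaws open and shut (so a half turn about z gives the same grasp; the last joint's range is limited). The gripper opens to 91 mm and grips with 3 to 60 N. Pads are 32 mm wide; open, the fingers measure 118 mm over their backs; the gripper's body (76 mm by 178 mm) begins 60 mm behind the grasp point.
Start: joints at [-64.229, 18.312, 89.639, -0, 72.044, -1.146], TCP at [260.313, -512.719, 213.976] pointing down, gripper open.
Joint ranges: [-177.97, 177.97], [-48.28, 115.42], [12.27, 149.76], [-77.06, 257.06], [2.81, 150.46], [-146.56, 146.56]. Speed limits (degrees/s): [147.25, 147.25, 180, 180, 180, 180].

### API

Orientations are given as [roll, pitch, yaw] about the fixed x, y, z axes, in that order (R = Rz(yaw) Ry(pitch) Rx(roll)).
In Python, from workcell import monitor, eyes, job gives the robot as it stands.
- The arm moves only by the tool move_arm, never from a script. Its argument "increments" is a list that holds one entry, the list of rows, each a list of 7 numbers: the opening, from 0 (shut) to 1 (fully open), then the shift along the tool's x, y, z in cm, then the turn, a rotation vector about the tool's x, y, z in rad. In form: [[[jaw, x, y, z, ax, ay, az], ...]]. A call has 1 to 12 rows; each row shifts and turns the pose as measured when the row begins, along the tool's axes as they then stand; what a row does not reach is not made up. A row lasts 1/8 s, in which the tool goes at most 62.5 mm and 10.7 degrees, less where a joint would pass 70% of its speed; a pose out of reach is approached as far as the arm can. A call is refused whole if a number of a shift passes 6.25 or a number of a turn 0.188, either way. A call with a gripper value outside its range is refused whole. The fingers move at their own pace and stop on an object; "force" is the grip in N (left out, the last holds). Time passes only in rows, so rows that do not move let the fingers close. It gives the time, the measured TCP pose, the force and the opening at its end, in the units of the state.
- monitor.state(): the state, without advancing time (a new reading comes with each control period).
- eyes.grab_frame(name): name is "scene" or "top"; returns a dict with "color" (400x640x3 uint8, red, green, blue), "z_map" (400x640 float32, mm along the optical axis (not along the pixel's ray), 0 where there is no reading), "camera_matrix" (3x3 intrinsics, pixels), "dist_coeffs" ([k1, k2, p1, p2, k3] as OpenCV has them; the pictures are not rectified), "rvec" (rotation vector, rad) and "tvec" (3), from world to camera coordinates, as OpenCV has them. Camera axes: x right, y down, z forward; pixel columns grow to the right and rows downward; lengths in mm; the calibration is good to about 2 mm. A picture is of the moment at which its call begins.
- job.job_done(): hands the job in, once; it reports no verdict.
The state is a dict: "time_s": time; "qpos": joint angles; "qvel": joint speeds; "effort": joint torques, N m; "ee_pos": TCP position; "ee_rot": TCP orientation; "force": force on the tool from outside, world axes, zero at the start; "torque": the same for the moment, N m; "gripper_width": finger opening in mm.
Only numpy, scipy, OpenCV 4.12 (cv2) and the standard library are available. Lean on these libraries where they do the work, as an engineer would, in place of code of your own. Each camera call takes 0.05 s, during which the arm holds its last target. There are 200 camera calls.

### The job

Two wound coils stand in the tall black tub. Lay the tub gently on its side on the bench with the coils still inside and let go; then pick it up again, bring its mouth in under the low clear guard and tip the coils straight into the white tray, without spilling one on the bench or knocking the guard. Finally lay the empty tub gently on its side on the bench again, clear of the guard, and leave everything else where it stands.

Things in the scene. Friction and masses are not known exactly. Their poses are not given: they have to be found in the camera images.
- tub_mid (a point): centre of the loose black tub, open at its mouth: 54 x 54 mm square, 170 mm tall, 4 mm walls and floor, about 160 g empty; yellow band at the foot, pale band at the mouth. z runs from foot (-85 mm) to mouth (+85 mm), x and y square to the sides. It starts upright on the blue mat, on the left or the right, turned by up to 20 degrees.
- coil1_mid (a point): centre of a loose coil: copper-coloured cylinder with red ends, 18 mm diameter, 60 mm long, z along its length, about 45 g; slippery (friction 0.28 to 0.42, so it slides out of the tub when that slopes mouth-down by 25 degrees or more). It starts standing on end on the tub's floor.
- coil2_mid (a point): the second coil, the same
- canopy: fixed guard stand, on the other side from the tub, open on all four sides; origin at its underside's centre, x roughly away from the robot. Base 200 by 200 by 6 mm; on it a fixed white tray, outside 150 by 150 mm, rim 36 mm above the origin; above, a clear yellow-edged plate 200 by 200 mm, underside 170, top 176 mm above the origin, on 10 mm posts at x +-94, y +-94 mm
- tray (a point): centre of the tray's inner floor, 10 mm above the canopy's origin, same axes; the inside reaches +-71 mm in x and y; the tray's outside lies 25 mm in behind the clear plate's edges
- mat: fixed blue bench mat, 620 by 1080 mm, 2 mm thick, on the work surface; its top is at height 2 mm, everything stands on it
- nest: bystander: blue-grey eight-sided ring-shaped holding block, 110 mm across, 50 mm tall, origin at its underside; at the back, middle
- housing_a: bystander: white handheld housing with a circuit board, 160 mm long, 68 mm wide, 42 mm tall, lying at the back, middle; origin under the round head, x along the tail (the tail ends at +122 mm)
- housing_b: bystander: another white housing, the same, at the back left
- spool: bystander: steel solder spool, 62 mm diameter, 50 mm tall, at the back right; origin at its underside
- bottle: bystander: white bottle with a red cap, 44 mm diameter, 110 mm tall, at the back right; origin at its underside
- cleaner: bystander: small open brass pot, 64 mm diameter, 35 mm tall, in the middle, nearest the robot; origin at its underside

How it is judged (in metres and radians):
On the way, in this order (a step that is already met when the one before it is completed fails the run):
1. the tub lies on its side on the bench, let go, with both coils inside (angle between tub_mid's own z axis and vertical between 1.45 and 1.69 rad and height (world z) of tub_mid below 0.034 m and contact force between tub and the fingers below 0.05 N and x of coil1_mid in the frame of tub_mid between -0.027 and 0.027 m and y of coil1_mid in the frame of tub_mid between -0.027 and 0.027 m and z of coil1_mid in the frame of tub_mid between -0.085 and 0.075 m and x of coil2_mid in the frame of tub_mid between -0.027 and 0.027 m and y of coil2_mid in the frame of tub_mid between -0.027 and 0.027 m and z of coil2_mid in the frame of tub_mid between -0.085 and 0.075 m), for 0.2 s.
2. both coils are in the tray (x of coil1_mid in the frame of tray between -0.071 and 0.071 m and y of coil1_mid in the frame of tray between -0.071 and 0.071 m and z of coil1_mid in the frame of tray between 0 and 0.035 m and x of coil2_mid in the frame of tray between -0.071 and 0.071 m and y of coil2_mid in the frame of tray between -0.071 and 0.071 m and z of coil2_mid in the frame of tray between 0 and 0.035 m), for 0.2 s.
At the end, for the whole second after the job is handed in: Both coils lie at rest in the tray (centres within its inside and no more than 35 mm above its floor), and the empty tub lies flat on its side on the bench (within 7 degrees, its centre less than 34 mm high), at rest, not touching the guard stand (all of step 2 and linear speed of each of coil1, coil2, tub below 0.03 m/s and angle between tub_mid's own z axis and vertical between 1.45 and 1.69 rad and height (world z) of tub_mid below 0.034 m and contact force between tub and canopy below 0.05 N).
It fails at once if a coil lands on the blue mat or the bench (contact force between any of coil1, coil2 and mat above 0.05 N or height (world z) of any of coil1_mid, coil2_mid below 0 m).
It fails at once if the guard stand is knocked (more than 10 N) (contact force between any of tub, the fingers, the arm and canopy above 10 N).
It fails at once if the tub is dropped or toppled instead of laid down (turning faster than 5 rad/s or moving faster than 1 m/s) (angular speed of tub above 5 rad/s or linear speed of tub above 1 m/s).
It fails at once if a bystander is moved by more than 25 mm (distance of any of nest, housing_a, housing_b, spool, bottle, cleaner from where it was at the start of the episode above 0.025 m).
It also fails if it takes over 72 s, if anything falls off the work surface, if the arm or the gripper's body presses on something with over 40 N, if the wrist force passes 120 N, or if a joint passes its speed limit or range.

## Working session

There is one attempt and no reset: what is moved stays moved. The work goes in short steps, Python scripts to look and compute and a tool call to move; the robot and the scene stay as the last step left them, time stands still between calls to the robot, and variables do not carry over. Pictures are saved under pics/ and viewed, about 8 in all and at most 12, crops included, and the job is handed in when it is done.

Besides the shell and the picture viewer there is one more tool, called after "Emit:" as name(argument=value, ...), one argument or row to a line, values as JSON. move_arm: Moves the arm, as the interface text tells. Its arguments: {"type":"object","properties":{"increments":{"type":"array"},"force":{"type":"number"}},"required":["increments"]}

```bash
ls; mkdir -p pics
cat > h.py <<'E'
import numpy as np, cv2
from workcell import monitor, eyes, job
from scipy.spatial.transform import Rotation as R
def cam(f):
    Rm=cv2.Rodrigues(np.array(f['rvec'],float))[0]; t=np.array(f['tvec'],float).ravel(); return Rm,t
def world(f):
    K=np.array(f['camera_matrix'],float);d=np.array(f['dist_coeffs'],float)
    h,w=f['z_map'].shape
    uv=np.stack(np.meshgrid(np.arange(w),np.arange(h)),-1).reshape(-1,1,2).astype(float)
    n=cv2.undistortPoints(uv,K,d).reshape(h,w,2)
    z=f['z_map'].astype(float)
    P=np.dstack([n[...,0]*z,n[...,1]*z,z])
    Rm,t=cam(f); W=(P-t)@Rm
    W[z==0]=np.nan
    return W
def plane(f,uv,h):
    K=np.array(f['camera_matrix'],float);d=np.array(f['dist_coeffs'],float)
    n=cv2.undistortPoints(np.array(uv,float).reshape(-1,1,2),K,d).reshape(-1,2)
    Rm,t=cam(f); c=-Rm.T@t; r=np.c_[n,np.ones(len(n))]@Rm
    return c+r*((h-c[2])/r[:,2:])
def save(f,n): cv2.imwrite('pics/'+n,f['color'][...,::-1])
E
python3 - <<'E'
from h import *
print(monitor.state())
for n in('top','scene'):
    f=eyes.grab_frame(n); save(f,n+'0.png'); np.save(n+'0.npy',f,allow_pickle=True)
    Rm,t=cam(f); print(n,-Rm.T@t)
E
```

```text
pics
{'time_s': 0.0, 'qpos': array([-6.42280416e+01,  1.83520878e+01,  8.97059372e+01, -9.84558775e-04,
        7.20439706e+01, -1.14814769e+00]), 'qvel': array([-0.08819877,  0.11319048,  0.0677404 ,  0.05241317,  0.03815817,
       -0.05104239]), 'effort': array([-6.57336568e-04, -4.12456334e+01, -2.31972635e+01,  7.25312345e-02,
        4.56444989e-02, -1.21014341e-04]), 'ee_pos': array([ 260.08708882, -512.2517434 ,  213.11898246]), 'ee_rot': array([-1.79898006e+02, -1.10787410e-03,  2.69204095e+01]), 'force': array([ 0.10326834, -0.26669078,  0.34548236]), 'torque': array([ 0.04128395,  0.02787714, -0.02339413]), 'gripper_width': 90.9470197700752}
top [ 385.31446801   11.7267834  1218.56435975]
scene [998.92600906 756.36979789 955.30131118]
```

View pics/top0.png

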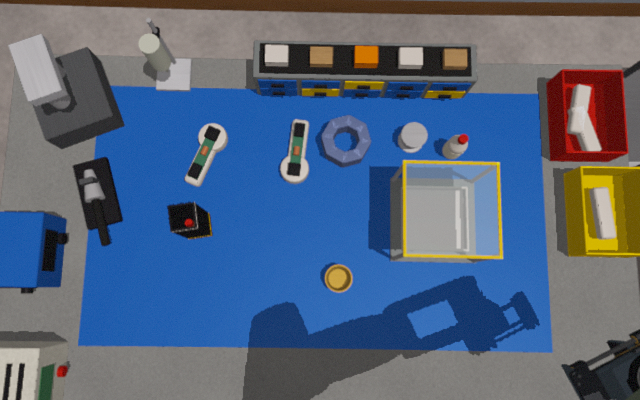

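View pics/scene0.png

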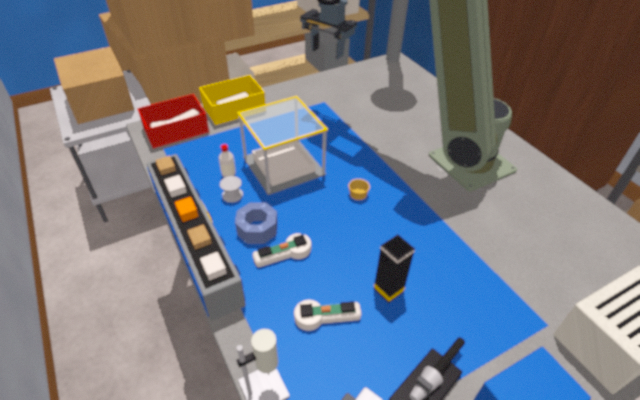

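The top view shows the tub at about (190,220) on the left. The guard plate spans (403,162) to (502,258) on the right, and the cleaner is at (338,278). In the scene view the tub is at (394,267) and the guard at about (283,120). Next I'll measure them.

```bash
python3 - <<'E'
from h import *
for n in('top','scene'):
    f=np.load(n+'0.npy',allow_pickle=True).item(); W=world(f); c=f['color'].astype(int)
    hsv=cv2.cvtColor(f['color'],cv2.COLOR_RGB2HSV)
    # tub rim
    m=(W[...,2]>120)&(W[...,2]<200)&(W[...,1]>150)&(W[...,1]<500)&(W[...,0]>200)&(W[...,0]<600)
    z=W[m][:,2]; print(n,'tub n',m.sum(),np.percentile(z,[5,50,95]))
    m2=m&(W[...,2]>163); ys,xs=np.nonzero(m2)
    P=W[m2][:,:2].astype(np.float32); print(' minrect depth',cv2.minAreaRect(P), 'px',xs.min(),xs.max(),ys.min(),ys.max())
    # yellow
    y=(hsv[...,0]>20)&(hsv[...,0]<32)&(hsv[...,1]>130)&(hsv[...,2]>110)
    for nm,h,lo,hi in(('plate',175,(250,-420),(600,-60)),('foot',10,(200,150),(600,500))):
        vv,uu=np.nonzero(y); Q=plane(f,np.c_[uu,vv],h)
        k=(Q[:,0]>lo[0])&(Q[:,0]<hi[0])&(Q[:,1]>lo[1])&(Q[:,1]<hi[1])
        if k.sum()>5: print(' ',nm,k.sum(),cv2.minAreaRect(Q[k][:,:2].astype(np.float32)), np.c_[uu,vv][k].min(0),np.c_[uu,vv][k].max(0),'z',np.nanmedian(W[vv[k],uu[k],2]))
    # other things: connected blobs by height over mat
    b=(W[...,2]>12)&(W[...,2]<200)&(W[...,0]>150)&(W[...,0]<720)&(abs(W[...,1])<530)
    nn,l,s,ce=cv2.connectedComponentsWithStats(b.astype(np.uint8))
    for i in range(1,nn):
        if s[i,4]>60:
            q=W[l==i]; print('  blob',s[i,:5],q.min(0).round(),q.max(0).round())
E
python3 - <<'E'
import cv2
a=cv2.imread('pics/top0.png')
x=cv2.resize(a[190:250,150:230],None,fx=6,fy=6,interpolation=cv2.INTER_CUBIC);y=cv2.resize(a[140:275,380:515],(360,360),interpolation=cv2.INTER_CUBIC)
import numpy as np
cv2.imwrite('pics/c1.png',cv2.convertScaleAbs(np.hstack([cv2.resize(x,(480,360)),y])[:,:840],alpha=1.5)[:,:800])
E
```

```text
top tub n 629 [123.43122888 159.51646139 174.72990703]
 minrect depth ((526.1166381835938, 278.11016845703125), (54.860862731933594, 54.93175506591797), 9.877386093139648) px 168 197 202 231
  plate 687 ((513.6226196289062, -213.49258422851562), (182.9237060546875, 345.15283203125), 11.28832721710205) [348 185] [502 286] z 179.4471525661816
  foot 16 ((521.0438842773438, 258.8321228027344), (29.998985290527344, 63.626731872558594), 64.38279724121094) [195 213] [211 237] z 22.293822953007215
  blob [443 138  26  21 329] [ 698. -341.   12.] [ 720. -298.  117.]
  blob [185 143  40  43 804] [621. 227.  12.] [720. 314.  48.]
  blob [323 143  47  24 682] [ 675. -117.   12.] [720. -10.  60.]
  blob [280 145  29  39 813] [632.  24.  13.] [720.  91.  51.]
  blob [  83  157   39   90 2002] [472. 457.  12.] [686. 530.  72.]
  blob [ 390  160  113  103 9911] [ 450. -375.   12.] [ 653. -171.  187.]
  blob [ 168  202   44   37 1274] [495. 246.  12.] [557. 308. 179.]
  blob [324 264  28  28 301] [379. -79.  12.] [440. -17.  44.]
scene tub n 907 [123.84019635 153.41073984 172.83317206]
 minrect dept
[... 316 characters left out ...]
75), (39.73878479003906, 66.94855499267578), 53.9202880859375) [375 285] [402 300] z 20.074621670023426
  blob [ 238   96   90   96 4447] [ 448. -375.   12.] [ 651. -166.  184.]
  blob [440 125  16  34 320] [150. -16.  94.] [170.  38. 200.]
  blob [223 144  13  32 157] [ 698. -330.   12.] [ 720. -293.  113.]
  blob [349 179  21  20 274] [377. -79.  12.] [440. -15.  41.]
  blob [253 203  25  35 466] [ 674. -113.   12.] [720.  -6.  57.]
  blob [276 234  36  25 605] [631.  26.  12.] [719.  94.  48.]
  blob [ 374  234   42   67 1805] [492. 249.  12.] [557. 312. 176.]
  blob [310 300  52  23 779] [622. 230.  12.] [720. 320.  46.]
  blob [ 388  338   77   62 1743] [475. 459.  16.] [686. 530.  71.]
```

View pics/c1.png

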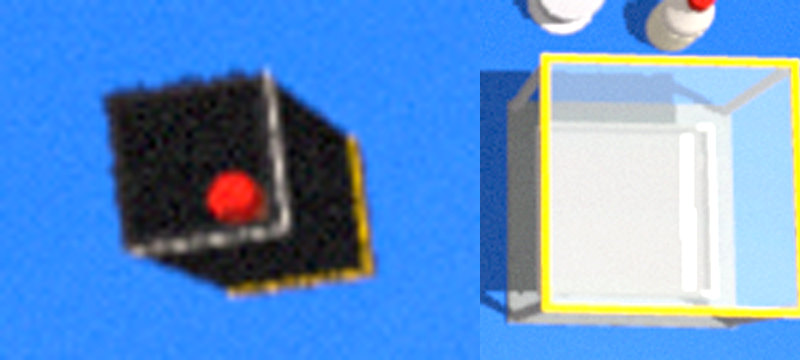

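The crop shows the tub rim square turned about 10°, with a red coil end inside. The guard plate's edges are clear, and its sides are nearly parallel to the world axes. Next I'll get the guard's pose.

Run:
```python
from h import *
for n in('top','scene'):
    f=np.load(n+'0.npy',allow_pickle=True).item(); W=world(f)
    hsv=cv2.cvtColor(f['color'],cv2.COLOR_RGB2HSV)
    y=(hsv[...,0]>20)&(hsv[...,0]<34)&(hsv[...,1]>110)&(hsv[...,2]>100)
    box=np.zeros_like(y)
    if n=='top': box[150:265,385:510]=1
    else: box[92:150,235:330]=1
    vv,uu=np.nonzero(y&box); Q=plane(f,np.c_[uu,vv],174)
    r=cv2.minAreaRect(Q[:,:2].astype(np.float32)); print(n,r); print(cv2.boxPoints(r).round())
    m=(W[...,2]>33)&(W[...,2]<42)&(W[...,1]<-160)&(W[...,1]>-390)&(W[...,0]>440)&(W[...,0]<660)
    print(' rim',m.sum(),cv2.minAreaRect(W[m][:,:2].astype(np.float32)))
    m=(W[...,2]>5.5)&(W[...,2]<18)&(W[...,1]<-160)&(W[...,1]>-390)&(W[...,0]>440)&(W[...,0]<660)
    print(' base',m.sum(),cv2.minAreaRect(W[m][:,:2].astype(np.float32)))
    # corners of foot/mouth of tub
    m=(W[...,2]>20)&(W[...,2]<165)&(W[...,1]>230)&(W[...,1]<330)&(W[...,0]>470)&(W[...,0]<570)
    print(' tub body',cv2.minAreaRect(W[m][:,:2].astype(np.float32)))
s=monitor.state();print(s['ee_pos'],s['ee_rot'],s['qpos'])
```

```text
top ((551.22705078125, -273.4124755859375), (202.1375732421875, 201.06845092773438), 89.76026916503906)
[[ 450. -374.]
 [ 651. -375.]
 [ 652. -173.]
 [ 451. -172.]]
 rim 14 ((549.2922973632812, -268.6824951171875), (190.9656219482422, 192.3685760498047), 89.76081085205078)
 base 1334 ((549.7047119140625, -275.3804931640625), (229.18045043945312, 218.9700469970703), 89.80652618408203)
 tub body ((525.9593505859375, 278.09716796875), (54.79719543457031, 55.3525390625), 9.574151039123535)
scene ((555.9000854492188, -328.8634948730469), (315.93634033203125, 220.94268798828125), 89.60990905761719)
[[ 444. -486.]
 [ 665. -488.]
 [ 667. -172.]
 [ 447. -170.]]
 rim 242 ((551.5695190429688, -266.2088317871094), (193.18643188476562, 199.3129119873047), 87.93700408935547)
 base 1781 ((551.9723510742188, -266.61322021484375), (210.37564086914062, 216.16366577148438), 89.63224792480469)
 tub body ((525.111083984375, 281.02264404296875), (57.195289611816406, 56.431121826171875), 9.937803268432617)
[ 260.10676778 -512.31005366  213.20539693] [-1.79909577e+02 -4.02514177e-04  2.69202709e+01] [-6.42285258e+01  1.83483899e+01  8.96986520e+01 -1.48266407e-03
  7.20433706e+01 -1.14833883e+00]
```

Emit:
move_arm(
  increments=[
    [[1,-6.2,0,-3,0,0,0],[1,-6.2,0,-3,0,0,0],[1,-6.2,0,-3,0,0,0],[1,-6.2,0,-2,0,0,0],[1,-6.2,0,0,0,0,0],[1,-6.2,0,0,0,0,0]],
  ],
)

```text
time_s: 0.85
ee_pos: [-56.8, -674.7, 314.9]
ee_rot: [-179.7, -0.1, 27.4]
force: [0.3, -1.1, 0.1]
gripper_width: 91.0
```

I had the sign of the tool's x wrong: tool x points along yaw, so that move went away from the tub. No harm was done. I'll add a row planner and go on.

```bash
cat >> h.py <<'E'
def ori(psi,s,roll=0):
    p,a=np.radians([psi,s]); z=np.array([np.sin(a)*np.cos(p),np.sin(a)*np.sin(p),np.cos(a)])
    y=np.array([np.sin(p),-np.cos(p),0]); return R.from_matrix(np.c_[np.cross(y,z),y,z])
def plan(wps,jaw,pos=None,rot=None,cyl=False,step=50,ang=9,start=None):
    """wps: (xyz,R) targets; prints rows relative to ideal path"""
    s=monitor.state(); p=np.array(s['ee_pos']); r=R.from_euler('xyz',s['ee_rot'],degrees=True); rows=[]
    for q,t in wps:
        q=np.array(q,float); t=t or r
        n=int(max(1,np.ceil(np.linalg.norm(q-p)*(1.15 if cyl else 1)/step),np.ceil(np.degrees((r.inv()*t).magnitude())/ang)))
        w=(r.inv()*t).as_rotvec(); p0,r0=p,r
        for i in range(1,n+1):
            u=i/n
            if cyl:
                ra=np.hypot(*p0[:2])*(1-u)+np.hypot(*q[:2])*u; a0,a1=np.arctan2(p0[1],p0[0]),np.arctan2(q[1],q[0]); a=a0+(a1-a0)*u
                pn=np.array([ra*np.cos(a),ra*np.sin(a),p0[2]+(q[2]-p0[2])*u])
            else: pn=p0+(q-p0)*u
            rn=r0*R.from_rotvec(w*u)
            d=r.inv().apply(pn-p)/10; v=(r.inv()*rn).as_rotvec()
            rows.append([jaw]+[round(float(x),2) for x in d]+[round(float(x),3) for x in v]); p,r=pn,rn
    for i in range(0,len(rows),12): print('[['+', '.join(str(x).replace('0.0,','0,') for x in rows[i:i+12])+']]')
def st():
    s=monitor.state(); r=R.from_euler('xyz',s['ee_rot'],degrees=True); z=r.as_matrix()[:,2]
    print('t',round(s['time_s'],2),'p',s['ee_pos'].round(1),'rot',s['ee_rot'].round(1),'q',s['qpos'].round(1),'F',s['force'].round(1),'w',round(s['gripper_width'],1),
     'tilt',round(np.degrees(np.arccos(z[2])),1),'heading',round(np.degrees(np.arctan2(z[1],z[0])),1))
    with open('log.txt','a') as f: f.write(repr([*s['qpos'],*s['ee_pos'],*s['ee_rot']])+'\n')
E
python3 - <<'E'
from h import *
st()
plan([([350,100,330],ori(9.7,179))],1,cyl=True,step=55,ang=9.5)
E
```

```text
t 0.85 p [ -56.8 -674.7  314.9] rot [-1.797e+02 -1.000e-01  2.740e+01] q [-95.7  26.2  63.1  -0.1  91.  -33.2] F [ 0.3 -1.1  0.1] w 91.0 tilt 179.7 heading 102.5
[[[1, 6.74, 1.9, -0.08, -0, 0.001, 0.016], [1, 6.76, 1.03, -0.07, -0, 0.001, 0.016], [1, 6.67, 0.18, -0.06, -0, 0.001, 0.016], [1, 6.48, -0.63, -0.05, -0, 0.001, 0.016], [1, 6.19, -1.4, -0.04, -0, 0.001, 0.016], [1, 5.82, -2.11, -0.04, -0, 0.001, 0.016], [1, 5.37, -2.74, -0.04, -0, 0.001, 0.016], [1, 4.85, -3.31, -0.03, -0, 0.001, 0.016], [1, 4.27, -3.78, -0.03, -0, 0.001, 0.016], [1, 3.65, -4.17, -0.04, -0, 0.001, 0.016], [1, 3.0, -4.47, -0.04, -0, 0.001, 0.016], [1, 2.34, -4.67, -0.05, -0, 0.001, 0.016]]]
[[[1, 1.67, -4.78, -0.05, -0, 0.001, 0.016], [1, 1.01, -4.8, -0.06, -0, 0.001, 0.016], [1, 0.36, -4.74, -0.07, -0, 0.001, 0.016], [1, -0.25, -4.59, -0.08, -0, 0.001, 0.016], [1, -0.82, -4.36, -0.09, -0, 0.001, 0.016], [1, -1.34, -4.07, -0.1, -0, 0.001, 0.016], [1, -1.8, -3.71, -0.11, -0, 0.001, 0.016]]]
```

Emit:
move_arm(
  increments=[
    [[1,6.2,1.8,0,0,0,0.016],[1,6.2,1.0,0,0,0,0.016],[1,6.2,0.2,0,0,0,0.016],[1,6.2,-0.6,0,0,0,0.016],[1,6.1,-1.4,0,0,0,0.016],[1,5.8,-2.1,0,0,0,0.016],[1,5.4,-2.7,0,0,0,0.016],[1,4.9,-3.3,0,0,0,0.016],[1,4.3,-3.8,0,0,0,0.016],[1,3.7,-4.2,0,0,0,0.016],[1,3.0,-4.5,0,0,0,0.016],[1,2.3,-4.7,0,0,0,0.016]],
  ],
)

```text
time_s: 2.35
ee_pos: [425.9, -209.7, 307.6]
ee_rot: [-178.8, 0.1, 14.6]
force: [1.1, 0.9, 0.3]
gripper_width: 91.3
```

Run:
```python
from h import *
st()
from scipy.optimize import least_squares
D=np.array([eval(l) for l in open('log.txt')])
print(np.hypot(D[:,6],D[:,7]))
plan([([330,170,300],ori(9.7,135))],1,cyl=True,step=55,ang=9.5)
```

```text
t 2.35 p [ 425.9 -209.7  307.6] rot [-1.788e+02  1.000e-01  1.460e+01] q [-28.2   6.8  91.4   0.8  82.6  47.1] F [1.1 0.9 0.3] w 91.3 tilt 178.8 heading 109.2
[677.11287916 474.68141597]
[[[1, 2.08, -4.54, 0.18, -0.006, 0.087, 0.008], [1, 1.48, -4.64, 0.28, -0.006, 0.087, 0.008], [1, 0.88, -4.67, 0.29, -0.006, 0.087, 0.008], [1, 0.3, -4.63, 0.2, -0.006, 0.087, 0.008], [1, -0.23, -4.53, 0.02, -0.006, 0.087, 0.008], [1, -0.7, -4.36, -0.23, -0.006, 0.087, 0.008], [1, -1.1, -4.13, -0.54, -0.006, 0.087, 0.008], [1, -1.41, -3.84, -0.89, -0.006, 0.087, 0.008], [1, -1.63, -3.51, -1.26, -0.006, 0.087, 0.008]]]
```

Emit:
move_arm(
  increments=[
    [[1,2.1,-4.6,0.2,-0.006,0.09,0.008],[1,1.5,-4.7,0.3,-0.006,0.09,0.008],[1,0.9,-4.7,0.3,-0.006,0.09,0.008],[1,0.3,-4.7,0.2,-0.006,0.09,0.008],[1,-0.2,-4.6,0,-0.006,0.09,0.008],[1,-0.7,-4.4,-0.2,-0.006,0.09,0.008],[1,-1.1,-4.2,-0.5,-0.006,0.09,0.008],[1,-1.4,-3.9,-0.9,-0.006,0.09,0.008],[1,-1.6,-3.5,-1.3,-0.006,0.09,0.008]],
  ],
)

```text
time_s: 3.48
ee_pos: [351.1, 145.7, 292.6]
ee_rot: [178.9, -40.3, 10.2]
force: [-0.4, -0.5, -0.5]
gripper_width: 91.4
```

```bash
cat > fit.py <<'E'
from h import *
from scipy.optimize import least_squares
# q1,q2,q3 + tool pose: wrist = TCP - L*z ; planar: r=o+a sin q2+b sin(q2+q3), z=H+a cos q2+b cos(q2+q3)
D=np.array([[-64.2285,18.3484,89.6986,0,72.04,-1.15,260.107,-512.31,213.205,-179.91,0,26.92]]+[eval(l) for l in open('log.txt')])
def res(x):
    o,a,b,H,L,e=x; out=[]
    for d in D:
        q=np.radians(d[:3]); z=R.from_euler('xyz',d[9:],degrees=True).as_matrix()[:,2]; w=d[6:9]-L*z
        out+= [o+a*np.sin(q[1])+b*np.sin(q[1]+q[2])-np.hypot(*w[:2]), H+a*np.cos(q[1])+b*np.cos(q[1]+q[2])-w[2]]
    return np.array(out+list((x-x0)/np.array([500,500,500,500,500,500])))
x0=np.array([0,380,380,340,250,0.])
s=least_squares(res,x0); print(s.x.round(1),np.abs(res(s.x)[:-6]).max())
E
python3 -c "
from h import *
st()";python3 fit.py
```

```text
t 3.48 p [351.1 145.7 292.6] rot [178.9 -40.3  10.2] q [ 36.1 -21.4 127.9 -27.9  39.9 132.6] F [-0.4 -0.5 -0.5] w 91.4 tilt 139.7 heading 8.5
[ -7.  599.8 418.1 111.7 339.2   0. ] 4.287755003636789
```

```bash
cat > kin.py <<'E'
from h import *
from scipy.optimize import least_squares
D=np.array([[-64.2285,18.3484,89.6986,0,72.04,-1.15,260.107,-512.31,213.205,-179.91,0,26.92]]+[eval(l) for l in open('log.txt')])
E=lambda ax,a:R.from_euler(ax,a)
def fk(q,x):
    o,a,b,H,L,c,l=x[:7]; q=np.radians(q)
    f=E('z',q[0])*E('y',q[1]+q[2]); up=E('z',q[0])*E('y',q[1])
    w=E('z',q[0]).apply([o,l,H])+up.apply([0,0,a])+f.apply([c,0,b])
    r=f*E('z',q[3])*E('y',q[4])*E('z',np.pi/2+q[5])
    return w+r.apply([0,0,L]),r
def fit():
    x0=np.array([0,400,400,350,250,0,0.])
    def res(x):
        out=[]
        for d in D: out+=list(fk(d[:6],x)[0]-d[6:9])
        return np.r_[out,(x-x0)/3000]
    return least_squares(res,x0)
LIM=np.array([[-177.97,177.97],[-48.28,115.42],[12.27,149.76],[-77.06,257.06],[2.81,150.46],[-146.56,146.56]])
def ik(p,r,q0,x):
    g=lambda q:np.r_[fk(q,x)[0]-p,200*(fk(q,x)[1].inv()*r).as_rotvec()]
    s=least_squares(g,np.clip(q0,LIM[:,0]+1,LIM[:,1]-1),bounds=(LIM[:,0],LIM[:,1])); return s.x.round(1),round(float(np.abs(s.fun).max()),2)
if __name__=='__main__':
    for d in D:
        print(np.degrees((fk(d[:6],np.zeros(7))[1].inv()*R.from_euler('xyz',d[9:],degrees=True)).magnitude()).round(2),end=' ')
    s=fit(); print(s.x.round(1),'res',np.abs(s.fun[:-7]).max().round(2)); np.save('kin.npy',s.x)
E
python3 kin.py
```

```text
0.0 0.0 0.0 0.0 [  0.  591.8 417.  140.4 335.7  25.3  11.5] res 0.01
```

Run:
```python
from kin import *
x=np.load('kin.npy'); q=monitor.state()['qpos']
F=R.from_euler('z',180,degrees=True)
for flip in (0,1):
  print('flip',flip)
  for nm,ax,h,ps,ss in (('grasp',(525.5,279.5),95,9.7,(105,115,125,135)),('lay',(450,250),30,25,(185,195,205,215,225)),('lay9.7',(450,260),30,9.7,(195,205,215)),('regr',(400,225),30,25,(140,150)),('carry',(345,-272),190,0,(130,140)),('pour',(415,-272),145,0,(165,175,180))):
    for s in ss:
      r=ori(ps,s); z=r.as_matrix()[:,2]
      if flip: r=r*F
      p=np.array([*ax,h])+14*z
      q0=[np.degrees(np.arctan2(ax[1],ax[0])),5,100,0,60,(-60 if flip else 90)]
      print(nm,s,ik(p,r,q0,x))
```

```text
flip 0
grasp 105 (array([ 26.6,  14. , 124.2, -47.4,   2.8, 146.6]), 124.03)
grasp 115 (array([ 26.7,  15. , 124.4, -46.1,   2.8, 146.6]), 93.76)
grasp 125 (array([ 26.9,  15.9, 124.7, -44.8,   2.8, 146.6]), 63.42)
grasp 135 (array([ 28.9,  16.7, 123.4, -42.5,   7.4, 146.6]), 37.08)
lay 185 (array([ 27.6,  27.1, 108.7,   0.3,  49.2,  92.4]), 0.0)
lay 195 (array([ 27.4,  31.7, 101.5,   0.7,  61.9,  92. ]), 0.0)
lay 205 (array([27.2, 36.6, 94.6,  1. , 73.8, 91.7]), 0.0)
lay 215 (array([27. , 41.9, 88. ,  1.2, 85. , 91.6]), 0.0)
lay 225 (array([26.9, 47.3, 82. ,  1.4, 95.6, 91.5]), 0.0)
lay9.7 195 (array([ 26.1,  31.7, 101.4,   4.8,  61.4, 103.6]), 0.0)
lay9.7 205 (array([ 24.8,  36.5,  94.8,   6.6,  73. , 101.8]), 0.0)
lay9.7 215 (array([ 23.8,  41.7,  88.6,   8.1,  84. , 100.8]), 0.0)
regr 140 (array([ 29.5,  14. , 137.4, -52.9,   2.8, 146.6]), 45.33)
regr 150 (array([ 29.5,  15.5, 137.6, -52.6,   2.8, 146.6]), 16.18)
carry 130 (array([-72.4,   3.7, 135.9,  71.9,  50.2, -36.6]), 0.0)
carry 140 (array([-65.2,   0.9, 130.6,  56. ,  44.8, -15.4]), 0.0)
pour 165 (array([-40.9,  10.4, 115.
[... 777 characters left out ...]
7 195 (array([ 26.1,  31.7, 101.4,   4.8,  61.4, -76.4]), 0.0)
lay9.7 205 (array([ 24.8,  36.5,  94.8,   6.6,  73. , -78.2]), 0.0)
lay9.7 215 (array([ 23.8,  41.7,  88.6,   8.1,  84. , -79.2]), 0.0)
regr 140 (array([ 29.9,  14.1, 137.9, -77.1,   2.8,  -8.6]), 43.53)
regr 150 (array([ 29.9,  15.6, 138. , -77.1,   2.8,  -8.5]), 14.35)
carry 130 (array([ -44.8,   -6.1,  130.9,   28.4,   25.2, -146.6]), 58.95)
carry 140 (array([ -46.7,   -3.7,  127. ,   24.4,   33. , -146.6]), 41.58)
pour 165 (array([ -40.9,   10.4,  115.8,   14.3,   43.3, -140.4]), 0.0)
pour 175 (array([ -36.5,   13.5,  109.8,    3.7,   52.7, -128.7]), 0.0)
pour 180 (array([ -34.6,   15.4,  106.9,    0. ,   57.7, -124.6]), 0.0)
```

```bash
cat >> kin.py <<'E'
def scan(ax,h,ps,s,x,off=14,verbose=True):
    """distinct IK solutions for tool pointing through point ax,h"""
    out=[]
    for flip in (0,180):
        r=ori(ps,s)*R.from_euler('z',flip,degrees=True); z=r.as_matrix()[:,2]; p=np.array([*ax,h])+off*z
        a=np.degrees(np.arctan2(ax[1],ax[0]))
        for q4 in (-60,0,60,120,180,240):
            for q6 in (-90,0,90):
                q,e=ik(p,r,[a,10,110,q4,40,q6],x)
                if e<.5 and not any(np.abs(q-o[1]).max()<2 for o in out): out.append((flip,q))
    return out
E
python3 - <<'E'
from kin import *
x=np.load('kin.npy')
for nm,ax,h,ss,pss in (('grasp',(525.5,279.5),110,(105,120,140,150),(9.7,99.7,-80.3)),('lay',(450,270),30,(195,210,230,240),(10,30,70,100)),('regr',(400,260),30,(140,155),(10,30,50,70,90))):
  for ps in pss:
    for s in ss: print(nm,ps,s,[(f,q.astype(int).tolist()) for f,q in scan(ax,h,ps,s,x)])
E
```

```text
grasp 9.7 105 [(0, [43, 37, 145, 213, 77, -88]), (180, [43, 37, 145, 213, 77, 91])]
grasp 9.7 120 [(0, [40, 24, 138, 218, 46, -101]), (180, [40, 24, 138, 218, 46, 78])]
grasp 9.7 140 []
grasp 9.7 150 [(0, [33, 17, 118, -36, 19, 145]), (180, [33, 17, 118, -36, 19, -35])]
grasp 99.7 105 [(0, [-3, 43, 108, 71, 83, -62]), (180, [-3, 43, 108, 71, 83, 117])]
grasp 99.7 120 [(0, [0, 35, 107, 63, 72, -52]), (180, [0, 35, 107, 63, 72, 127])]
grasp 99.7 140 [(0, [6, 28, 105, 47, 59, -33]), (180, [6, 28, 105, 48, 59, 146])]
grasp 99.7 150 [(0, [11, 26, 103, 37, 56, -21])]
grasp -80.3 105 [(0, [50, 52, 81, -49, 105, -124]), (180, [50, 52, 81, -49, 105, 55])]
grasp -80.3 120 [(0, [48, 45, 83, -42, 96, -127]), (180, [48, 45, 83, -42, 96, 52])]
grasp -80.3 140 [(0, [43, 37, 87, -32, 82, -133]), (180, [43, 37, 87, -32, 82, 46])]
grasp -80.3 150 [(0, [40, 33, 89, -26, 75, -138]), (180, [40, 33, 89, -26, 75, 41])]
lay 10 195 [(0, [27, 32, 100, 4, 61, 104]), (180, [27, 32, 100, 4, 61, -75])]
lay 10 210 [(0, [25, 39, 90, 7, 78, 101]), (180, [25, 39, 90, 7, 78, -78])]
lay 10 230 [(0, [23, 50, 79, 10, 99,
[... 983 characters left out ...]
36, 80, -119])]
lay 100 240 [(0, [52, 48, 94, -39, 88, 63]), (180, [52, 48, 94, -39, 88, -116])]
regr 10 140 [(0, [46, 22, 144, 229, 30, -106]), (180, [46, 22, 144, 229, 30, 73])]
regr 10 155 [(180, [39, 18, 134, -65, 13, 2])]
regr 30 140 [(0, [32, 21, 147, 183, 29, -91]), (180, [32, 21, 147, 183, 29, 88])]
regr 30 155 []
regr 50 140 [(0, [18, 22, 145, 138, 30, -77]), (180, [18, 22, 145, 138, 30, 102])]
regr 50 155 [(0, [24, 17, 135, 67, 11, 0])]
regr 70 140 [(0, [9, 23, 139, 97, 34, -63]), (180, [9, 23, 139, 97, 34, 116])]
regr 70 155 [(0, [18, 19, 131, 57, 22, -14])]
regr 90 140 [(0, [5, 26, 130, 69, 43, -55]), (180, [5, 26, 130, 69, 43, 124])]
regr 90 155 [(0, [15, 21, 126, 47, 33, -24])]
```

```bash
cat >> kin.py <<'E'
X=np.load('kin.npy')
FL=R.from_euler('z',180,degrees=True)
def pose(pt,ps,s,off=14):
    r=ori(ps,s)*FL; return np.array(pt,float)+off*r.as_matrix()[:,2],r
def jplan(goals,jaw,vmax=8.5,step=50,ang=9):
    """goals: list of (p,r); joint-space interpolation, prints tool-frame rows"""
    q=monitor.state()['qpos']; p,r=fk(q,X); rows=[]
    for g in goals:
        q1,e=ik(*g,q,X); print('q',q1,'err',e)
        n=1
        while 1:
            qs=[q+(q1-q)*i/n for i in range(n+1)]; ps=[fk(a,X) for a in qs]
            if max(np.linalg.norm(b[0]-a[0]) for a,b in zip(ps,ps[1:]))<step and max((a[1].inv()*b[1]).magnitude() for a,b in zip(ps,ps[1:]))<np.radians(ang): break
            n+=1
        for pn,rn in ps[1:]:
            d=r.inv().apply(pn-p)/10; v=(r.inv()*rn).as_rotvec(); rows.append([jaw]+[round(float(a),1)+0. for a in d]+[round(float(a),3)+0. for a in v]); p,r=pn,rn
            print(pn.round(),end=' ')
        q=q1
    print()
    for i in range(0,len(rows),12): print('[['+', '.join(str(a) for a in rows[i:i+12])+']]')
E
python3 - <<'E'
from kin import *
A=(525.5,279.5,95)
p,r=pose(A,-80.3,110,14-110)
jplan([(p+[0,0,170],r),(p,r)],1)
E
```

```text
q [ 55.3  45.9  60.1 -52.  123.4  36.3] err 0.0
[370. 150. 297.] [388. 155. 301.] [406. 161. 304.] [424. 168. 308.] [440. 176. 311.] [456. 185. 314.] [470. 195. 317.] [484. 207. 319.] [495. 220. 320.] [505. 234. 321.] [513. 250. 321.] [519. 267. 320.] [522. 285. 318.] [523. 305. 315.] [521. 325. 311.] [517. 347. 305.] [510. 369. 298.] q [ 55.3  54.2  68.1 -45.5 112.6  50.1] err 0.0
[514. 372. 256.] [515. 373. 213.] [514. 372. 170.] [510. 369. 128.] 
[[[1, 1.7, -0.1, 0.9, -0.055, -0.053, -0.132], [1, 1.8, 0.0, 0.8, -0.052, -0.056, -0.131], [1, 1.8, 0.1, 0.7, -0.048, -0.059, -0.13], [1, 1.8, 0.2, 0.6, -0.045, -0.063, -0.128], [1, 1.8, 0.3, 0.5, -0.041, -0.066, -0.127], [1, 1.8, 0.3, 0.3, -0.036, -0.068, -0.124], [1, 1.8, 0.4, 0.1, -0.032, -0.071, -0.122], [1, 1.7, 0.4, 0.0, -0.026, -0.073, -0.12], [1, 1.7, 0.4, -0.2, -0.021, -0.076, -0.117], [1, 1.6, 0.4, -0.4, -0.015, -0.077, -0.114], [1, 1.6, 0.4, -0.6, -0.008, -0.078, -0.112], [1, 1.5, 0.3, -0.9, -0.001, -0.079, -0.109]]]
[[[1, 1.5, 0.2, -1.1, 0.006, -0.078, -0.105], [1, 1.5, 0.1, -1.3, 0.013, -0.077, -0.102], [1, 1.5, -0.1, -1.5, 0.02, -0.076, -0.099], [1, 1.5, -0.2, -1.7, 0.028, -0.073, -0.096], [1, 1.6, -0.4, -1.8, 0.035, -0.069, -0.093], [1, 4.1, 0.4, 1.2, -0.005, -0.003, -0.002], [1, 4.0, 0.1, 1.4, -0.002, -0.001, -0.001], [1, 4.0, -0.1, 1.5, 0.002, 0.001, 0.0], [1, 3.9, -0.4, 1.7, 0.005, 0.002, 0.002]]]
```

Emit:
move_arm(
  increments=[
    [[1,1.7,-0.1,0.9,-0.055,-0.053,-0.132],[1,1.8,0.0,0.8,-0.052,-0.056,-0.131],[1,1.8,0.1,0.7,-0.048,-0.059,-0.13],[1,1.8,0.2,0.6,-0.045,-0.063,-0.128],[1,1.8,0.3,0.5,-0.041,-0.066,-0.127],[1,1.8,0.3,0.3,-0.036,-0.068,-0.124],[1,1.8,0.4,0.1,-0.032,-0.071,-0.122],[1,1.7,0.4,0.0,-0.026,-0.073,-0.12],[1,1.7,0.4,-0.2,-0.021,-0.076,-0.117],[1,1.6,0.4,-0.4,-0.015,-0.077,-0.114],[1,1.6,0.4,-0.6,-0.008,-0.078,-0.112],[1,1.5,0.3,-0.9,0,-0.079,-0.109]],
  ],
)

```text
time_s: 4.97
ee_pos: [515.9, 272.0, 311.9]
ee_rot: [144.9, 42.6, 67.0]
force: [0.4, -0.3, 0.5]
gripper_width: 91.5
```

Run:
```python
from kin import *
st()
A=(525.5,279.5,95)
p,r=pose(A,-80.3,110,14-110)
jplan([(p+[0,0,170],r),(p+[0,0,0],r)],1)
```

```text
t 4.97 p [515.9 272.  311.9] rot [144.9  42.6  67. ] q [ 50.6  27.4  80.4 -45.8  99.6  63.1] F [ 0.4 -0.3  0.5] w 91.5 tilt 127.1 heading -67.0
q [ 55.3  45.9  60.1 -52.  123.4  36.3] err 0.0
[520. 294. 312.] [521. 318. 309.] [517. 343. 305.] [510. 369. 298.] q [ 55.3  54.2  68.1 -45.5 112.6  50.1] err 0.0
[514. 372. 256.] [515. 373. 213.] [514. 372. 170.] [510. 369. 128.] 
[[[1, 1.7, 0.4, -1.5, 0.013, -0.09, -0.117], [1, 1.6, 0.2, -1.7, 0.024, -0.087, -0.113], [1, 1.6, 0.0, -2.0, 0.034, -0.083, -0.11], [1, 1.7, -0.3, -2.2, 0.044, -0.077, -0.106], [1, 4.1, 0.4, 1.2, -0.005, -0.003, -0.002], [1, 4.0, 0.1, 1.4, -0.002, -0.001, -0.001], [1, 4.0, -0.1, 1.5, 0.002, 0.001, 0.0], [1, 3.9, -0.4, 1.7, 0.005, 0.002, 0.002]]]
```

Emit:
move_arm(
  increments=[
    [[1,1.7,0.4,-1.5,0.013,-0.09,-0.117],[1,1.6,0.2,-1.7,0.024,-0.087,-0.113],[1,1.6,0.0,-2.0,0.034,-0.083,-0.11],[1,1.7,-0.3,-2.2,0.044,-0.077,-0.106],[1,4.1,0.4,1.2,-0.005,-0.003,-0.002],[1,4.0,0.1,1.4,-0.002,-0.001,-0.001],[1,4.0,-0.1,1.5,0.002,0.001,0.0],[1,3.9,-0.4,1.7,0.005,0.002,0.002]],
  ],
)

```text
time_s: 5.98
ee_pos: [507.9, 372.9, 116.4]
ee_rot: [-176.8, 70.6, 103.0]
force: [0.4, -0.3, -0.2]
gripper_width: 91.0
```

Run:
```python
from kin import *
st()
plan([pose((525.5,279.5,95),-80.3,110,14)],1,step=25)
```

```text
t 5.97 p [507.9 372.9 116.4] rot [-176.8   70.6  103. ] q [ 55.6  55.4  67.7 -45.3 112.8  49.7] F [ 0.4 -0.3 -0.2] w 91.0 tilt 109.4 heading -80.4
[[[1, -0.23, 0.03, 2.21, -0, 0.002, 0.004], [1, -0.23, 0.03, 2.21, -0, 0.002, 0.004], [1, -0.23, 0.03, 2.21, -0, 0.002, 0.004], [1, -0.24, 0.03, 2.21, -0, 0.002, 0.004], [1, -0.24, 0.03, 2.21, -0, 0.002, 0.004]]]
```

Emit:
move_arm(
  increments=[
    [[1,-0.3,0,2.2,0,0.002,0.004],[1,-0.3,0,2.2,0,0.002,0.004],[1,-0.3,0,2.2,0,0.002,0.004],[1,-0.3,0,2.2,0,0.002,0.004],[1,-0.3,0,2.2,0,0.002,0.004],[1,0,0,0,0,0,0]],
  ],
)

```text
time_s: 6.72
ee_pos: [524.5, 261.4, 84.3]
ee_rot: [-177.9, 70.4, 101.6]
force: [-0.1, 0.5, -0.6]
gripper_width: 91.3
```

Run:
```python
from kin import *
st()
f=eyes.grab_frame('top'); save(f,'t1.png'); W=world(f)
a=cv2.resize(f['color'][150:260,110:270,::-1],None,fx=4,fy=4); cv2.imwrite('pics/t1c.png',a)
plan([pose((525.5,279.5,95),-80.3,110,14)],1,step=25)
```

```text
t 6.72 p [524.5 261.4  84.3] rot [-177.9   70.4  101.6] q [ 49.6  51.6  83.  -47.2 101.4  55.6] F [-0.1  0.5 -0.6] w 91.3 tilt 109.6 heading -80.6
[[[1, -0.44, 0.37, -0.54, -0.004, 0.006, 0.011]]]
```

View pics/t1c.png

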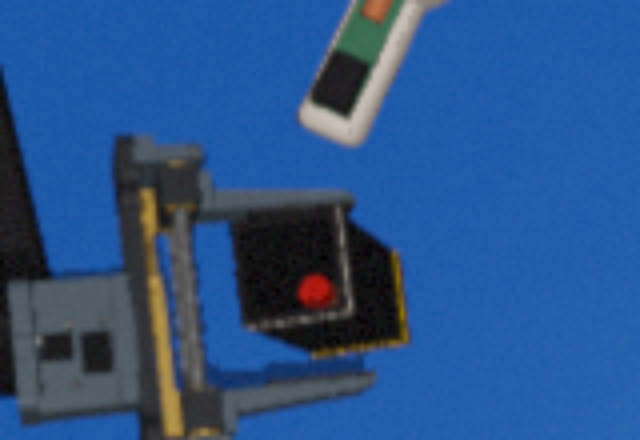

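The fingers straddle the tub (rim square about 235–350 across, 205–325 down in the crop), with clear gaps on both sides. I'll trim the offset and close.

Emit:
move_arm(
  increments=[
    [[1,-0.4,0.4,-0.5,0,0.006,0.01],[0.8,0,0,0,0,0,0],[0.6,0,0,0,0,0,0],[0.5,0,0,0,0,0,0],[0.4,0,0,0,0,0,0],[0.4,0,0,0,0,0,0],[0.4,0,0,0,0,0,0]],
  ],
  force=35,
)

```text
time_s: 7.65
ee_pos: [528.2, 269.8, 90.1]
ee_rot: [179.9, 69.8, 99.5]
force: [0.3, 0.4, -0.3]
gripper_width: 53.6
```

Run:
```python
from kin import *
st()
```

```text
t 7.65 p [528.2 269.8  90.1] rot [179.9  69.8  99.5] q [ 49.8  51.5  81.6 -47.2 101.9  55.2] F [ 0.3  0.4 -0.3] w 53.6 tilt 110.2 heading -80.4
```

Run:
```python
from kin import *
wp=[pose((527,279.5,125),-80.4,110.2,10)]+[pose((527-37*u,279.5-20*u,125+15*np.sin(u*3.14)-60*max(0,u-.6)/.4),-80.4-9.6*u,110.2+88*u,10) for u in(.2,.4,.6,.8,1)]
for w in wp: print(w[0].round(), ik(*w,[50,51,81,-47,101,55],X))
plan(wp,0.4,step=35,ang=7)
```

```text
[529. 270. 122.] (array([ 49.8,  49.3,  80.9, -47.6, 103.8,  53.1]), 0.0)
[521. 268. 128.] (array([ 46.6,  40.9,  83.1, -38. ,  93.9,  49.8]), 0.0)
[513. 266. 131.] (array([ 41.7,  33. ,  86.8, -27.6,  83.1,  45. ]), 0.0)
[505. 265. 130.] (array([ 35. ,  26.2,  92.2, -15.3,  71.2,  37.3]), 0.0)
[497. 264.  94.] (array([ 26.4,  23. , 101.3,   0.7,  55.5,  24.1]), 0.0)
[490. 263.  56.] (array([ 16.6,  23.3, 111. ,  25.9,  43.3,  -2. ]), 0.0)
[[[0.4, -2.94, 0.04, -1.12, 0.001, 0.001, -0.0], [0.4, -0.21, -0.27, -0.03, 0.01, 0.102, 0.005], [0.4, -0.2, -0.27, -0.05, 0.01, 0.102, 0.005], [0.4, -0.2, -0.27, -0.07, 0.01, 0.102, 0.005], [0.4, -0.1, -0.27, -0.05, 0.008, 0.102, 0.008], [0.4, -0.1, -0.27, -0.06, 0.008, 0.102, 0.008], [0.4, -0.1, -0.27, -0.07, 0.008, 0.102, 0.008], [0.4, 0.01, -0.26, 0.05, 0.005, 0.102, 0.01], [0.4, 0, -0.26, 0.05, 0.005, 0.102, 0.01], [0.4, -0, -0.26, 0.05, 0.005, 0.102, 0.01], [0.4, 0.33, -0.25, 1.15, 0.002, 0.102, 0.011], [0.4, 0.21, -0.26, 1.18, 0.002, 0.102, 0.011]]]
[[[0.4, 0.09, -0.26, 1.19, 0.002, 0.102, 0.011], [0.4, -0.04, -0.25, 1.28, -0.002, 0.102, 0.011], [0.4, -0.17, -0.25, 1.27, -0.002, 0.102, 0.011], [0.4, -0.3, -0.25, 1.24, -0.002, 0.102, 0.011]]]
```

Emit:
move_arm(
  increments=[
    [[0.4,-2.0,0,-0.8,0,0,0],[0.4,-1.5,0,-0.6,0,0,0],[0.4,-0.2,-0.3,0,0.01,0.102,0.005],[0.4,-0.2,-0.3,0,0.01,0.102,0.005],[0.4,-0.2,-0.3,0,0.01,0.102,0.005],[0.4,-0.1,-0.3,0,0.008,0.102,0.008],[0.4,-0.1,-0.3,0,0.008,0.102,0.008],[0.4,-0.1,-0.3,0,0.008,0.102,0.008],[0.4,0,-0.3,0,0.005,0.102,0.01],[0.4,0,-0.3,0,0.005,0.102,0.01],[0.4,0,-0.3,0,0.005,0.102,0.01],[0.4,0,0,0,0,0,0]],
  ],
)

```text
time_s: 9.15
ee_pos: [500.3, 261.7, 149.9]
ee_rot: [179.8, 15.4, 93.8]
force: [0.1, 0.8, -1.7]
gripper_width: 53.8
```

Run:
```python
from kin import *
st()
f=eyes.grab_frame('scene'); save(f,'s2.png')
cv2.imwrite('pics/s2c.png',cv2.resize(f['color'][150:350,300:500,::-1],None,fx=3,fy=3))
s=monitor.state(); r=R.from_euler('xyz',s['ee_rot'],degrees=True); print('G',(s['ee_pos']-10*r.as_matrix()[:,2]).round(1), 'jaw y',r.as_matrix()[:,1].round(3))
wp=[pose((492,260,z),-80.4-9.6*u,110.2+88*u,10) for u,z in((.8,100),(1,75))]
plan(wp,0.4,step=35,ang=7)
```

```text
t 9.15 p [500.3 261.7 149.9] rot [179.8  15.4  93.8] q [ 34.3  24.1  92.1 -14.   72.   35.8] F [ 0.1  0.8 -1.7] w 53.8 tilt 164.6 heading -85.2
G [500.1 265.2 159.1] jaw y [0.998 0.069 0.004]
[[[0.4, 0.47, -0.29, 1.93, 0.003, 0.093, 0.012], [0.4, 0.28, -0.29, 1.96, 0.003, 0.093, 0.012], [0.4, 0.1, -0.29, 1.98, 0.003, 0.093, 0.012], [0.4, 0.09, 0, 0.82, -0.002, 0.102, 0.011], [0.4, 0.01, 0, 0.82, -0.002, 0.102, 0.011], [0.4, -0.08, 0, 0.82, -0.002, 0.102, 0.011]]]
```

View pics/s2c.png

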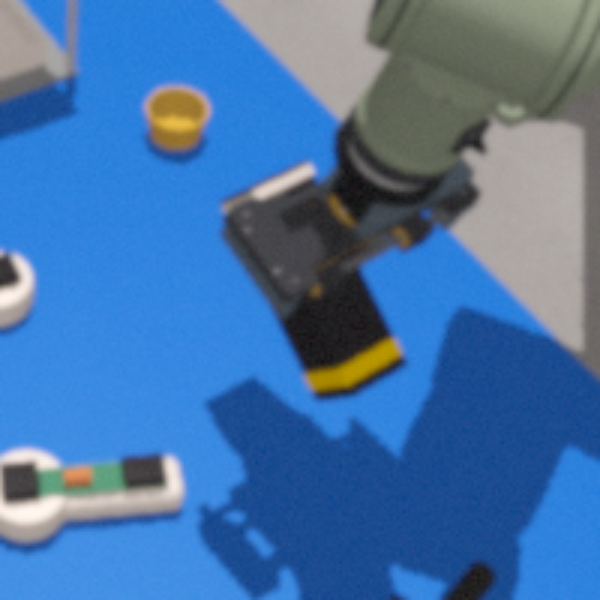

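The tub (yellow foot at about (355,365), mouth at (270,190)) is held and tilting mouth to the right. I'll continue.

Emit:
move_arm(
  increments=[
    [[0.4,0.5,-0.3,1.9,0,0.095,0.012],[0.4,0.3,-0.3,1.9,0,0.095,0.012],[0.4,0.1,-0.3,2.0,0,0.095,0.012],[0.4,0.1,0,0.8,0,0.102,0.011],[0.4,0,0,0.8,0,0.102,0.011],[0.4,-0.1,0,0.8,0,0.102,0.011],[0.4,0,0,0,0,0,0]],
  ],
)

```text
time_s: 10.07
ee_pos: [488.1, 268.2, 61.8]
ee_rot: [-179.7, -18.7, 90.9]
force: [0.3, -0.1, -2.0]
gripper_width: 53.7
```

Run:
```python
from kin import *
st()
s=monitor.state(); r=R.from_euler('xyz',s['ee_rot'],degrees=True); print('G',(s['ee_pos']-10*r.as_matrix()[:,2]).round(1))
for n in('top','scene'):
    f=eyes.grab_frame(n); W=world(f); h=cv2.cvtColor(f['color'],cv2.COLOR_RGB2HSV)
    y=(h[...,0]>20)&(h[...,0]<34)&(h[...,1]>130)&(h[...,2]>90)&(W[...,1]>200)&(W[...,0]>430)&(W[...,0]<560)&(W[...,1]<400)
    print(n,y.sum(), W[y].min(0).round(),W[y].max(0).round(), np.median(W[y],0).round())
cv2.imwrite('pics/s3c.png',cv2.resize(f['color'][150:350,300:500,::-1],None,fx=3,fy=3))
wp=[pose((492,260,z),-90,200.2,10) for z in (31,)]
plan(wp,0.4,step=15,ang=7)
```

```text
t 10.07 p [488.1 268.2  61.8] rot [-179.7  -18.7   90.9] q [ 16.8  23.1 110.4  26.2  44.7  -2.7] F [ 0.3 -0.1 -2. ] w 53.7 tilt 161.3 heading 92.0
G [488.2 265.   71.3]
top 199 [458. 330.  84.] [514. 349. 104.] [485. 339.  98.]
scene 260 [459. 257.  49.] [517. 353. 178.] [499. 341.  97.]
[[[0.4, -0.65, 0.09, 1.24, -0.003, 0.008, 0.006], [0.4, -0.66, 0.09, 1.24, -0.003, 0.008, 0.006], [0.4, -0.67, 0.09, 1.23, -0.003, 0.008, 0.006]]]
```

View pics/s3c.png

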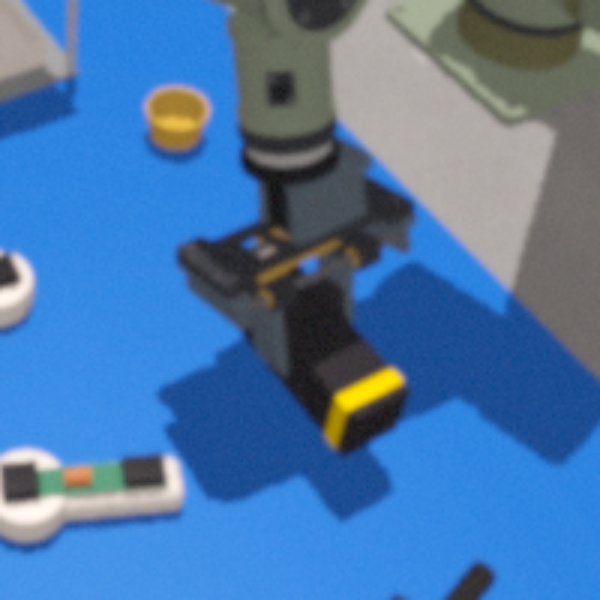

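The tub is nearly horizontal, with the yellow foot at about (370,410) and its top edge at z≈98, matching G+27. I'll lower it.

Emit:
move_arm(
  increments=[
    [[0.4,-0.7,0,1.3,0,0.008,0.006],[0.4,-0.6,0,1.2,0,0.008,0.006],[0.4,-0.4,0,0.7,0,0.008,0],[0.4,0,0,0,0,0,0]],
  ],
)

```text
time_s: 10.68
ee_pos: [489.3, 266.1, 25.3]
ee_rot: [-179.7, -20.1, 90.6]
force: [0.1, 0.5, -1.1]
gripper_width: 53.9
```

Run:
```python
from kin import *
st()
s=monitor.state(); r=R.from_euler('xyz',s['ee_rot'],degrees=True); print('G',(s['ee_pos']-10*r.as_matrix()[:,2]).round(1))
f=eyes.grab_frame('top'); W=world(f); h=cv2.cvtColor(f['color'],cv2.COLOR_RGB2HSV)
y=(h[...,0]>20)&(h[...,0]<34)&(h[...,1]>130)&(h[...,2]>90)&(W[...,1]>300)&(W[...,0]>430)&(W[...,0]<560)&(W[...,1]<400)
print(y.sum(), W[y].min(0).round(),W[y].max(0).round(), np.median(W[y],0).round())
```

```text
t 10.68 p [489.3 266.1  25.3] rot [-179.7  -20.1   90.6] q [ 15.7  26.1 112.9  31.2  40.1  -8.9] F [ 0.1  0.5 -1.1] w 53.9 tilt 159.9 heading 91.5
G [489.4 262.7  34.7]
190 [459. 324.  56.] [513. 346.  68.] [486. 337.  63.]
```

Emit:
move_arm(
  increments=[
    [[0.4,-0.15,0,0.35,0,0,0],[0.4,-0.1,0,0.2,0,0,0],[0.4,0,0,0.1,0,0,0],[0.4,0,0,0,0,0,0]],
  ],
)

```text
time_s: 11.22
ee_pos: [490.4, 266.4, 19.2]
ee_rot: [-179.9, -20.2, 90.7]
force: [-0.2, -0.4, -3.0]
gripper_width: 53.9
```

Emit:
move_arm(
  increments=[
    [[0.65,0,0,0,0,0,0],[0.75,0,0,0,0,0,0],[0.85,0,0,0,0,0,0],[1,0,0,0,0,0,0],[1,0,0,0,0,0,0],[1,0,0,0,0,0,0]],
  ],
)

```text
time_s: 11.98
ee_pos: [491.5, 267.0, 20.6]
ee_rot: [180.0, -20.3, 90.7]
force: [0.3, -0.1, -0.4]
gripper_width: 90.8
```

```bash
cat > tub.py <<'E'
from kin import *
def tub(lo=(380,120),hi=(600,420)):
    for n in('top','scene'):
        f=eyes.grab_frame(n); W=world(f); h=cv2.cvtColor(f['color'],cv2.COLOR_RGB2HSV)
        box=(W[...,1]>lo[1])&(W[...,1]<hi[1])&(W[...,0]>lo[0])&(W[...,0]<hi[0])
        t=(W[...,2]>50)&(W[...,2]<62)&box&(h[...,2]<70)
        y=(h[...,0]>18)&(h[...,0]<34)&(h[...,1]>130)&(h[...,2]>90)&box&(W[...,2]>40)&(W[...,2]<70)
        print(n,'dark top n',t.sum(),cv2.minAreaRect(W[t][:,:2].astype(np.float32)) if t.sum()>5 else '',np.percentile(W[t][:,2],[5,50,95]).round(1) if t.sum() else '')
        if y.sum()>3: print('  yellow',y.sum(),W[y].min(0).round(),W[y].max(0).round(),np.median(W[y],0).round(1))
        # slope of top: z against y
        if t.sum()>50:
            A=np.c_[W[t][:,:2],np.ones(t.sum())]; print('  plane slope x,y deg',np.degrees(np.linalg.lstsq(A,W[t][:,2],rcond=None)[0][:2]).round(1))
        yield f
E
python3 - <<'E'
from tub import *
st(); list(tub())
p=monitor.state()['ee_pos'];r=R.from_euler('xyz',monitor.state()['ee_rot'],degrees=True)
plan([(p-90*r.as_matrix()[:,2],None),(p-90*r.as_matrix()[:,2]+[0,60,60],pose((0,0,0),-90,150)[1])],1)
E
```

```text
t 11.97 p [491.5 267.   20.6] rot [180.  -20.3  90.7] q [ 15.7  26.5 113.1  31.9  39.3  -9.7] F [ 0.3 -0.1 -0.4] w 90.8 tilt 159.7 heading 90.6
top dark top n 580 ((488.62786865234375, 267.68133544921875), (53.90327835083008, 168.59768676757812), 1.5727558135986328) [52.9 56.6 60.2]
  yellow 188 [460. 327.  47.] [514. 346.  64.] [486.8 336.5  57.2]
  plane slope x,y deg [0.5 0.1]
scene dark top n 790 ((493.33465576171875, 282.8509826660156), (146.79843139648438, 90.97581481933594), 73.87409973144531) [52.3 56.1 59. ]
  yellow 204 [461. 326.  40.] [518. 350.  61.] [492.3 337.4  56.3]
  plane slope x,y deg [-0.5 -0.3]
[[[1, 0, 0, -4.5, 0, -0, 0.0], [1, -0, 0, -4.5, 0, 0, 0.0], [1, 1.28, 0.01, -0.59, 0, -0.146, 0.002], [1, 1.18, 0.01, -0.77, 0, -0.146, 0.002], [1, 1.06, 0.01, -0.94, 0, -0.146, 0.002], [1, 0.91, 0.01, -1.08, 0, -0.146, 0.002], [1, 0.74, 0, -1.2, 0, -0.146, 0.002], [1, 0.56, 0, -1.3, 0, -0.146, 0.002]]]
```

Emit:
move_arm(
  increments=[
    [[1,0,0,-4.5,0,0,0],[1,0,0,-4.5,0,0,0],[1,1.3,0,-0.6,0,-0.146,0],[1,1.2,0,-0.8,0,-0.146,0],[1,1.1,0,-0.9,0,-0.146,0],[1,0.9,0,-1.1,0,-0.146,0],[1,0.7,0,-1.2,0,-0.146,0],[1,0.6,0,-1.3,0,-0.146,0]],
  ],
)

```text
time_s: 13.08
ee_pos: [492.8, 293.3, 171.0]
ee_rot: [179.6, 31.4, 89.8]
force: [1.3, -0.5, -0.8]
gripper_width: 91.1
```

Run:
```python
from tub import *
st(); fs=list(tub())
h=cv2.cvtColor(fs[0]['color'],cv2.COLOR_RGB2HSV); 
cv2.imwrite('pics/t4.png',cv2.convertScaleAbs(cv2.resize(fs[0]['color'][170:270,130:290,::-1],None,fx=4,fy=4),alpha=1.5))
wp=[pose((488.5,309,31),-88.8,140,o) for o in(-80,11)]
for w in wp: print(ik(*w,monitor.state()['qpos'],X))
plan(wp,1,step=40)
```

```text
t 13.07 p [492.8 293.3 171. ] rot [179.6  31.4  89.8] q [ 42.7  31.1  82.3 -22.7  88.9  47.8] F [ 1.3 -0.5 -0.8] w 91.1 tilt 148.6 heading -89.5
top dark top n 1456 ((489.14373779296875, 267.55364990234375), (52.686527252197266, 169.96151733398438), 0.9571022391319275) [53.2 56.8 60.5]
  yellow 181 [460. 326.  44.] [514. 346.  63.] [488.8 336.6  56.4]
  plane slope x,y deg [ 0.3 -0.2]
scene dark top n 805 ((492.2719421386719, 277.379638671875), (51.13800048828125, 155.97772216796875), 0.529016375541687) [52.8 56.  58.9]
  yellow 190 [464. 326.  42.] [519. 349.  60.] [494.8 337.5  56.1]
  plane slope x,y deg [-0.7 -0.1]
(array([ 49.2,  42.6,  76.8, -25.5,  92.3,  54.3]), 0.0)
(array([ 46. ,  43.5,  86.9, -27.5,  81.2,  56.9]), 0.0)
[[[1, 3.14, -0.16, 1.05, -0.003, -0.051, -0.005], [1, 3.19, -0.15, 0.89, -0.003, -0.051, -0.005], [1, 3.23, -0.13, 0.72, -0.003, -0.051, -0.005], [1, 0, -0, 3.03, 0, 0, 0.0], [1, 0, -0, 3.03, 0, 0, 0.0], [1, 0, -0, 3.03, 0, 0, 0.0]]]
```

View pics/t4.png

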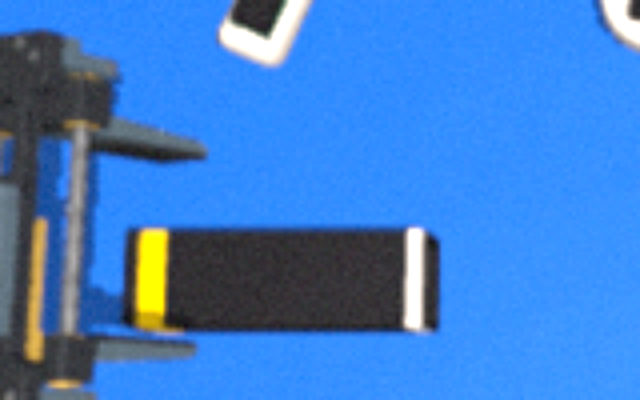

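The tub lies flat: yellow foot at (150,278), pale mouth band at (415,278), no coils outside. The fingers are open behind the foot. I'll regrasp near the foot.

Emit:
move_arm(
  increments=[
    [[1,3.1,-0.1,1.0,0,-0.051,-0.005],[1,3.1,-0.1,0.8,0,-0.051,-0.005],[1,3.1,-0.1,0.6,0,-0.051,-0.005],[1,0,0,3.0,0,0,0],[1,0,0,3.0,0,0,0],[1,0,0,0,0,0,0]],
  ],
)

```text
time_s: 13.92
ee_pos: [489.5, 318.6, 46.2]
ee_rot: [-179.4, 39.8, 91.2]
force: [0.0, -0.9, 0.4]
gripper_width: 91.3
```

Run:
```python
from tub import *
st()
plan([pose((490.3,312,31),-89,140,11)],1,step=20)
```

```text
t 13.93 p [489.5 318.6  46.2] rot [-179.4   39.8   91.2] q [ 46.6  43.   83.6 -26.3  85.1  55.5] F [ 0.  -0.9  0.4] w 91.3 tilt 140.2 heading -89.8
[[[1, 0.23, 0.05, 1.35, -0.005, -0.002, 0.001], [1, 0.23, 0.04, 1.35, -0.005, -0.002, 0.001]]]
```

Emit:
move_arm(
  increments=[
    [[1,0.2,0.1,1.3,-0.005,0,0],[1,0.2,0.1,1.2,-0.005,0,0],[0.8,0,0,0,0,0,0],[0.6,0,0,0,0,0,0],[0.45,0,0,0,0,0,0],[0.4,0,0,0,0,0,0],[0.4,0,0,0,0,0,0],[0.4,0,0,0,0,0,0]],
  ],
  force=45,
)

```text
time_s: 14.92
ee_pos: [493.2, 307.0, 25.9]
ee_rot: [179.7, 39.4, 91.0]
force: [-0.2, -0.2, -0.1]
gripper_width: 53.8
```

Run:
```python
from tub import *
st()
s=monitor.state(); r=R.from_euler('xyz',s['ee_rot'],degrees=True); z=r.as_matrix()[:,2]; off=(29-s['ee_pos'][2])/-z[2]
G=s['ee_pos']-(s['ee_pos'][2]-29)/z[2]*z; print('G',G.round(1),'off',((s['ee_pos']-G)@z).round(1))
plan([(s['ee_pos']+[0,0,25],r*R.from_rotvec([0,-.14,0])),(s['ee_pos']+[5,-10,100],None)],.4,step=30,ang=5)
```

```text
t 14.93 p [493.2 307.   25.9] rot [179.7  39.4  91. ] q [ 45.9  43.5  86.  -27.3  81.5  56.5] F [-0.2 -0.2 -0.1] w 53.8 tilt 140.6 heading -88.6
G [493.1 309.5  29. ] off 4.0
[[[0.4, -0.79, 0, -0.97, 0, -0.07, 0.0], [0.4, -0.86, 0, -0.91, -0, -0.07, -0.0], [0.4, -2.07, 0.17, -1.44, 0, 0, 0.0], [0.4, -2.07, 0.17, -1.44, 0, 0, 0.0], [0.4, -2.07, 0.17, -1.44, 0, 0, 0.0]]]
```

Emit:
move_arm(
  increments=[
    [[0.4,-0.8,0,-1.0,0,-0.03,0],[0.4,-0.9,0,-1.0,0,-0.06,0],[0.4,-1.5,0,-1.2,0,-0.06,0],[0.4,-2.0,0,-1.4,0,0,0],[0.4,-2.0,0,-1.4,0,0,0],[0.4,-2.0,0,-1.4,0,0,0],[0.4,-2.0,0,-1.4,0,0,0],[0.4,0,0,0,0,0,0]],
  ],
)

```text
time_s: 15.92
ee_pos: [493.4, 292.3, 175.5]
ee_rot: [179.5, 47.8, 90.7]
force: [-0.5, -0.5, -2.9]
gripper_width: 54.2
```

```bash
cat > tilt.py <<'E'
from kin import *
def tilt():
    """tub top-face slope from depth, dark pixels ahead of the grip"""
    s=monitor.state(); r=R.from_euler('xyz',s['ee_rot'],degrees=True); z=r.as_matrix()[:,2]; G=s['ee_pos']-4*z; print('G',G.round(1))
    for n in('top','scene'):
        f=eyes.grab_frame(n); W=world(f); h=cv2.cvtColor(f['color'],cv2.COLOR_RGB2HSV)
        m=(abs(W[...,0]-G[0])<24)&(W[...,1]<G[1]-45)&(W[...,1]>G[1]-135)&(abs(W[...,2]-G[2]-27)<70)
        P=W[m]
        if len(P)>30:
            k=np.ones(len(P),bool)
            for _ in range(5):
                A=np.c_[P[:,:2],np.ones(len(P))]; c=np.linalg.lstsq(A[k],P[k,2],rcond=None)[0]; k=abs(A@c-P[:,2])<6
            print(n,len(P),k.sum(),'mouth-up deg',-np.degrees(np.arctan(c[1])).round(1),'x slope',np.degrees(np.arctan(c[0])).round(1),'z over G',(c@[G[0],G[1]-60,1]-G[2]).round(1),'ymin',P[:,1].min().round())
    return f
E
python3 - <<'E'
from tilt import *
st(); f=tilt()
q=monitor.state()['qpos']
for g,s in(((551,60,190),128),((551,-60,190),128),((551,-109,145),140),((551,-109,145),175.6)):
    q,e=ik(*pose(g,-90,s,4),q,X); print(q,e)
plan([pose((520,200,190),-90,130,4),pose((551,40,190),-90,130,4)],.4,step=45)
E
```

```text
t 15.93 p [493.4 292.3 175.5] rot [179.5  47.8  90.7] q [ 47.1  38.   78.  -31.7 100.4  50.8] F [-0.5 -0.5 -2.9] w 54.2 tilt 132.2 heading -88.6
G [493.3 295.3 178.2]
top 1133 963 mouth-up deg 8.2 x slope 0.2 z over G 36.8 ymin 166.0
scene 557 549 mouth-up deg 8.5 x slope 0.1 z over G 35.2 ymin 174.0
[ 29.2  31.1  92.8 -43.5  88.7  43.5] 0.0
[ 19.   27.2 100.1 -49.1  80.2  40.2] 0.0
[  9.5  24.9 103.4 -43.5  67.   32.7] 0.0
[-9.8 20.  98.4 -5.  60.9 -7.4] 0.0
[[[0.4, -2.49, 0.85, 2.05, 0.005, -0.012, 0.004], [0.4, -2.46, 0.87, 2.07, 0.005, -0.012, 0.004], [0.4, -2.43, 0.89, 2.1, 0.005, -0.012, 0.004], [0.4, -2.57, 0.77, 3.06, 0, 0, 0.0], [0.4, -2.57, 0.77, 3.06, 0, 0, 0.0], [0.4, -2.57, 0.77, 3.06, 0, 0, 0.0], [0.4, -2.57, 0.77, 3.06, 0, -0, -0.0]]]
```

Emit:
move_arm(
  increments=[
    [[0.4,-2.5,0.8,2.0,0.005,-0.012,0.004],[0.4,-2.5,0.8,2.1,0.005,-0.012,0.004],[0.4,-2.5,0.8,2.1,0.005,-0.012,0.004],[0.4,-2.6,0.8,3.1,0,0,0],[0.4,-2.6,0.8,3.1,0,0,0],[0.4,-2.6,0.8,3.1,0,0,0],[0.4,-2.6,0.8,3.1,0,0,0],[0.4,0,0,0,0,0,0]],
  ],
)

```text
time_s: 17.02
ee_pos: [548.3, 27.1, 178.1]
ee_rot: [-178.4, 50.4, 91.4]
force: [-0.0, 0.6, -2.4]
gripper_width: 53.9
```

Run:
```python
from tilt import *
st(); f=tilt()
# canopy recheck from the unobstructed top view: tray rim / plate left edge
```

```text
t 17.02 p [548.3  27.1 178.1] rot [-178.4   50.4   91.4] q [ 26.3  29.9  95.4 -43.5  85.3  41.8] F [-0.   0.6 -2.4] w 53.9 tilt 129.6 heading -90.7
G [548.3  30.2 180.6]
top 964 916 mouth-up deg 10.7 x slope -1.0 z over G 40.0 ymin -97.0
scene 406 393 mouth-up deg 11.1 x slope -1.6 z over G 39.1 ymin -87.0
```

Run:
```python
from tilt import *
P=lambda g,t:pose(g,-90,140.6+t,4)
plan([P((551,0,140),-8),P((551,-30,98),-1)],.4,step=30,ang=4)
```

```text
[[[0.4, 0.53, 0.14, 2.55, -0.003, 0.025, 0.008], [0.4, 0.46, 0.13, 2.56, -0.003, 0.025, 0.008], [0.4, 0.55, -0, 2.52, 0, 0.061, 0.0], [0.4, 0.4, -0, 2.55, 0, 0.061, -0.0]]]
```

Emit:
move_arm(
  increments=[
    [[0.4,0.5,0.1,2.5,0,0.025,0.008],[0.4,0.5,0.1,2.5,0,0.025,0.008],[0.4,0.5,0,2.5,0,0.055,0],[0.4,0.4,0,2.3,0,0.055,0],[0.4,0,0,0,0,0,0]],
  ],
)

```text
time_s: 17.75
ee_pos: [550.9, -24.1, 92.7]
ee_rot: [-179.5, 40.8, 90.6]
force: [-0.2, -0.1, -1.8]
gripper_width: 53.7
```

Run:
```python
from tilt import *
st(); f=tilt()
P=lambda g,t:pose(g,-90,140.6+t,4)
plan([P((551,-92,98),1),P((551,-101,98.7),10)],.4,step=16,ang=3)
```

```text
t 17.75 p [550.9 -24.1  92.7] rot [-179.5   40.8   90.6] q [ 18.3  30.3 102.9 -41.7  68.4  41.5] F [-0.2 -0.1 -1.8] w 53.7 tilt 139.2 heading -90.3
G [550.9 -21.5  95.7]
top 831 830 mouth-up deg 1.4 x slope -0.5 z over G 29.4 ymin -147.0
scene 320 318 mouth-up deg 0.7 x slope -0.3 z over G 29.3 ymin -145.0
[[[0.4, -1.1, -0.03, 0.91, -0, 0.008, 0.001], [0.4, -1.11, -0.03, 0.9, -0, 0.008, 0.001], [0.4, -1.12, -0.03, 0.9, -0, 0.008, 0.001], [0.4, -1.13, -0.02, 0.89, -0, 0.008, 0.001], [0.4, -1.13, -0.02, 0.88, -0, 0.008, 0.001], [0.4, -0.23, -0, 0.17, 0, 0.052, 0.0], [0.4, -0.24, -0, 0.15, 0, 0.052, 0.0], [0.4, -0.24, -0, 0.14, -0, 0.052, 0.0]]]
```

Emit:
move_arm(
  increments=[
    [[0.4,-1.2,0,0.9,0,0.006,0],[0.4,-1.2,0,0.9,0,0.006,0],[0.4,-1.2,0,0.9,0,0.006,0],[0.4,-1.2,0,0.9,0,0.006,0],[0.4,-1.2,0,0.9,0,0.006,0],[0.4,0,0,0,0,0,0]],
  ],
)

```text
time_s: 18.6
ee_pos: [553.5, -101.8, 99.5]
ee_rot: [-179.8, 39.0, 90.5]
force: [-0.0, 0.6, -2.0]
gripper_width: 53.9
```

```bash
cat >> tilt.py <<'E'
def Gl(t,ly=-221.5,lz=48):
    t=np.radians(t); return (551, ly-27*np.sin(t)+127*np.cos(t), lz+27*np.cos(t)+127*np.sin(t))
P=lambda g,t:pose(g,-90,140.6+t,4)
E
python3 - <<'E'
from tilt import *
st(); f=tilt(); save(f,'s5.png')
cv2.imwrite('pics/s5c.png',cv2.resize(f['color'][70:230,210:410,::-1],None,fx=3.5,fy=3.5))
plan([P(Gl(t),t) for t in (10,14)],.4,step=16,ang=3)
E
```

```text
t 18.6 p [ 553.5 -101.8   99.5] rot [-179.8   39.    90.5] q [ 10.   27.8 105.3 -44.1  63.   36. ] F [-0.   0.6 -2. ] w 53.9 tilt 141.0 heading -89.7
G [553.5 -99.3 102.6]
top 1074 325 mouth-up deg 37.4 x slope -1.4 z over G 34.5 ymin -234.0
scene 518 267 mouth-up deg -0.8 x slope 0.1 z over G 26.9 ymin -233.0
[[[0.4, 0.05, -0.07, 0.16, 0.001, 0.042, 0.002], [0.4, 0.04, -0.07, 0.16, 0.001, 0.042, 0.002], [0.4, 0.03, -0.07, 0.16, 0.001, 0.042, 0.002], [0.4, 0.03, -0.07, 0.16, 0.001, 0.042, 0.002], [0.4, -0.35, 0, -0.27, 0, 0.035, -0.0], [0.4, -0.34, -0, -0.28, -0, 0.035, 0.0]]]
```

View pics/s5c.png

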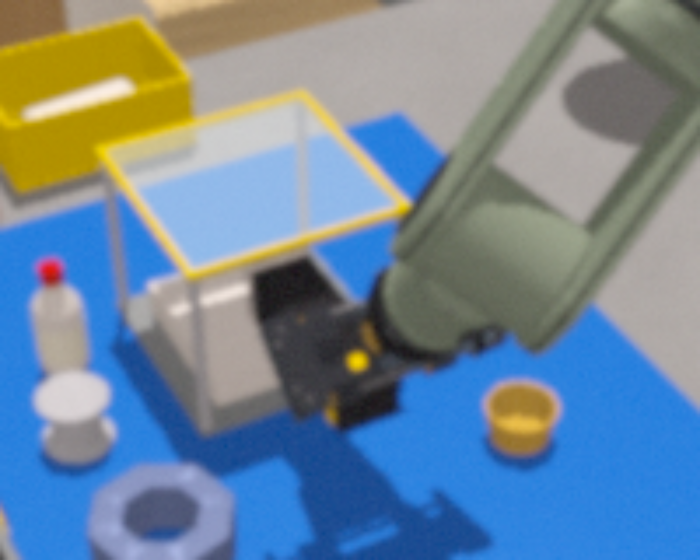

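The tub's mouth at about (285,285) is under the plate and above the tray. The plate and posts are clear of the gripper, so I'll start tipping slowly.

Emit:
move_arm(
  increments=[
    [[0.4,0,-0.1,0.1,0,0.042,0],[0.4,0,-0.1,0.1,0,0.042,0],[0.4,0,-0.1,0.1,0,0.042,0],[0.4,0,0,0.1,0,0.042,0],[0.4,-0.4,0,-0.3,0,0.035,0],[0.4,-0.4,0,-0.3,0,0.035,0],[0.4,-0.1,0,0,0,0,0]],
  ],
)

```text
time_s: 19.58
ee_pos: [551.1, -104.0, 104.1]
ee_rot: [-179.7, 24.9, 91.0]
force: [-1.3, 0.3, -1.7]
gripper_width: 54.2
```

Run:
```python
from tilt import *
st(); s=monitor.state(); r=R.from_euler('xyz',s['ee_rot'],degrees=True); print('G',(s['ee_pos']-4*r.as_matrix()[:,2]).round(1), Gl(14))
plan([P(Gl(t),t) for t in (20,25,30,35)],.4,step=16,ang=2.1)
```

```text
t 19.57 p [ 551.1 -104.   104.1] rot [-179.7   24.9   91. ] q [  2.7  23.6 104.  -29.9  57.4  19.2] F [-1.3  0.3 -1.7] w 54.2 tilt 155.1 heading -89.8
G [ 551.1 -102.4  107.7] (551, np.float64(-104.80433394413949), np.float64(104.92206535060971))
[[[0.4, -0.39, -0.01, -0.15, 0, 0.032, 0.005], [0.4, -0.38, -0.01, -0.16, 0, 0.032, 0.005], [0.4, -0.38, -0.01, -0.17, 0, 0.032, 0.005], [0.4, -0.29, -0, -0.22, -0, 0.029, 0.0], [0.4, -0.29, -0, -0.23, -0, 0.029, 0.0], [0.4, -0.28, -0, -0.24, -0, 0.029, 0.0], [0.4, -0.29, 0, -0.22, 0, 0.029, -0.0], [0.4, -0.29, 0, -0.23, 0, 0.029, 0.0], [0.4, -0.28, 0, -0.24, 0, 0.029, -0.0], [0.4, -0.29, -0, -0.22, -0, 0.029, 0.0], [0.4, -0.29, -0, -0.23, -0, 0.029, 0.0], [0.4, -0.28, -0, -0.24, -0, 0.029, 0.0]]]
```

Emit:
move_arm(
  increments=[
    [[0.4,-0.4,0,-0.1,0,0.032,0.005],[0.4,-0.4,0,-0.1,0,0.032,0.005],[0.4,-0.4,0,-0.1,0,0.032,0.005],[0.4,-0.3,0,-0.2,0,0.03,0],[0.4,-0.3,0,-0.2,0,0.03,0],[0.4,-0.3,0,-0.2,0,0.03,0],[0.4,-0.1,0,0,0,0,0],[0.4,-0.1,0,0,0,0,0]],
  ],
)

```text
time_s: 20.58
ee_pos: [548.8, -118.8, 116.7]
ee_rot: [-179.3, 14.2, 90.5]
force: [-0.3, 0.1, -2.7]
gripper_width: 54.0
```

```bash
cat >> tilt.py <<'E'
def coils():
    for n in('top','scene'):
        f=eyes.grab_frame(n); h=cv2.cvtColor(f['color'],cv2.COLOR_RGB2HSV)
        m=((h[...,0]<18)|(h[...,0]>172))&(h[...,1]>90)&(h[...,2]>70)
        box=np.zeros_like(m); 
        if n=='top': box[158:262,386:505]=1
        else: box[118:195,235:330]=1
        nn,l,s,c=cv2.connectedComponentsWithStats((m&box).astype(np.uint8))
        for i in range(1,nn):
            if s[i,4]>6: print(n,'coil px',s[i].tolist(),'on z=21',plane(f,[c[i]],21)[0].round())
    return f
def lip():
    s=monitor.state(); r=R.from_euler('xyz',s['ee_rot'],degrees=True); z=r.as_matrix()[:,2]; G=s['ee_pos']-4*z
    t=np.degrees(np.arctan2(z[1],-z[2]))*-1; th=(180-t)-140.6; a=np.radians(th)
    print('theta',th.round(1),'G',G.round(1),'lip y',(G[1]-127*np.cos(a)+27*np.sin(a)).round(1),'z',(G[2]-127*np.sin(a)-27*np.cos(a)).round(1))
E
python3 - <<'E'
from tilt import *
st(); lip(); coils()
plan([P(Gl(t),t) for t in (30,35)],.4,step=16,ang=2.1)
E
```

```text
t 20.57 p [ 548.8 -118.8  116.7] rot [-179.3   14.2   90.5] q [ -5.   21.5 101.5 -16.9  57.4   3.8] F [-0.3  0.1 -2.7] w 54.0 tilt 165.8 heading -92.2
theta 25.2 G [ 548.8 -117.8  120.6] lip y -221.2 z 42.0
scene coil px [296, 158, 3, 4, 8] on z=21 [ 506. -261.   21.]
[[[0.4, -0.34, 0.06, -0.4, -0.003, 0.028, 0.003], [0.4, -0.33, 0.07, -0.41, -0.003, 0.028, 0.003], [0.4, -0.32, 0.07, -0.42, -0.003, 0.028, 0.003], [0.4, -0.29, -0, -0.22, -0, 0.029, 0.0], [0.4, -0.29, 0, -0.23, 0, 0.029, 0.0], [0.4, -0.28, -0, -0.24, -0, 0.029, 0.0]]]
```

Emit:
move_arm(
  increments=[
    [[0.4,-0.35,0,-0.45,0,0.03,0],[0.4,-0.35,0,-0.45,0,0.03,0],[0.4,-0.35,0,-0.45,0,0.03,0],[0.4,-0.3,0,-0.35,0,0.03,0],[0.4,-0.3,0,-0.35,0,0.03,0],[0.4,-0.3,0,-0.35,0,0.03,0],[0.4,0,0,-0.1,0,0,0],[0.4,0,0,-0.1,0,0,0]],
  ],
)

```text
time_s: 21.68
ee_pos: [548.1, -131.2, 144.6]
ee_rot: [-179.0, 3.7, 90.7]
force: [-0.5, 1.2, -0.4]
gripper_width: 54.0
```

Run:
```python
from tilt import *
st(); lip(); f=coils()
cv2.imwrite('pics/s6c.png',cv2.resize(f['color'][80:200,220:350,::-1],None,fx=5,fy=5))
plan([P(Gl(40,lz=55),40)],.4,step=16,ang=2.1)
```

```text
t 21.68 p [ 548.1 -131.2  144.6] rot [-179.     3.7   90.7] q [-12.4  20.4  97.2  -4.3  62.6 -11.1] F [-0.5  1.2 -0.4] w 54.0 tilt 176.2 heading -104.1
theta 35.7 G [ 548.2 -130.9  148.6] lip y -218.3 z 52.5
scene coil px [279, 161, 18, 11, 84] on z=21 [ 552. -243.   21.]
[[[0.4, -0.37, 0.08, -0.27, -0.005, 0.025, 0.004], [0.4, -0.36, 0.08, -0.28, -0.005, 0.025, 0.004], [0.4, -0.35, 0.09, -0.28, -0.005, 0.025, 0.004]]]
```

View pics/s6c.png

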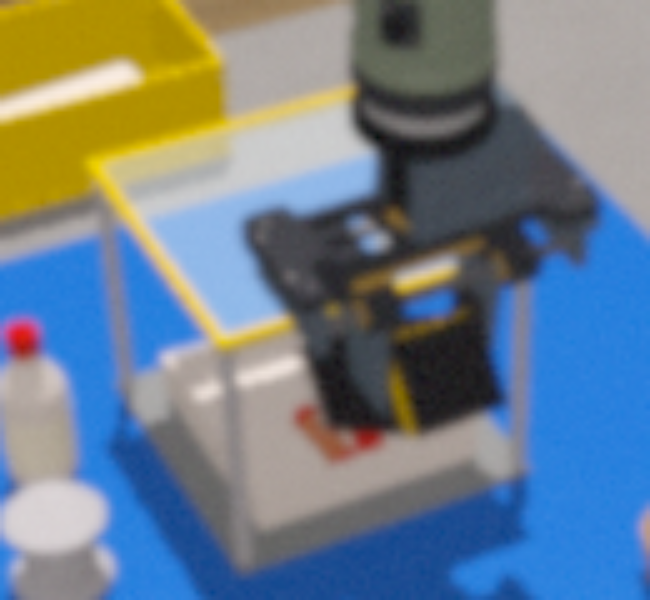

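One coil lies in the tray, at about (320,430). A second red end at (368,440) is partly hidden by the tub. I'll tilt a little further and rise a bit so it leaves the mouth fully.

Emit:
move_arm(
  increments=[
    [[0.4,-0.3,0.1,-0.5,-0.005,0.03,0],[0.4,-0.3,0.1,-0.5,-0.005,0.03,0],[0.4,-0.3,0.1,-0.4,-0.005,0.03,0],[0.4,0,0,0,0,0,0],[0.4,0,0,0,0,0,0]],
  ],
)

```text
time_s: 22.4
ee_pos: [551.2, -138.2, 158.6]
ee_rot: [-179.8, -1.6, 90.9]
force: [-0.3, 0.6, -1.6]
gripper_width: 54.0
```

Run:
```python
from tilt import *
st(); lip(); f=coils(); print(np.mean([monitor.state()['force'] for _ in range(1)],0))
plan([P((549,-110,165),36),P((549,-60,165),20)],.4,step=20,ang=4)
```

```text
t 22.4 p [ 551.2 -138.2  158.6] rot [-179.8   -1.6   90.9] q [-16.1  20.3  95.    1.6  65.3 -17.7] F [-0.3  0.6 -1.6] w 54.0 tilt 178.4 heading 97.3
theta 41.0 G [ 551.2 -138.3  162.6] lip y -216.4 z 58.9
scene coil px [279, 161, 11, 11, 52] on z=21 [ 560. -247.   21.]
scene coil px [295, 160, 6, 8, 31] on z=21 [ 515. -241.   21.]
[-0.51539127  0.32931419 -0.81194089]
[[[0.4, 1.4, -0.09, -0.08, -0.001, -0.044, 0.008], [0.4, 1.39, -0.1, -0.14, -0.001, -0.044, 0.008], [0.4, 0.98, 0, -0.06, 0, -0.056, -0.0], [0.4, 0.97, 0, -0.12, 0, -0.056, 0.0], [0.4, 0.96, -0, -0.17, 0, -0.056, -0.0], [0.4, 0.95, -0, -0.22, 0, -0.056, -0.0], [0.4, 0.94, 0, -0.28, 0, -0.056, -0.0]]]
```

Emit:
move_arm(
  increments=[
    [[0.4,0.7,0,0.2,0,-0.03,0],[0.4,0.4,0,0,0,-0.02,0],[0.4,0,0,0,0,0,0]],
  ],
)

```text
time_s: 22.88
ee_pos: [550.9, -126.2, 156.4]
ee_rot: [-179.8, 1.4, 90.9]
force: [0.7, -0.6, -1.1]
gripper_width: 53.8
```

Run:
```python
from tilt import *
st(); lip(); f=coils()
cv2.imwrite('pics/s7c.png',cv2.resize(f['color'][110:195,235:335,::-1],None,fx=6,fy=6,interpolation=cv2.INTER_CUBIC))
plan([P((549,-100,160),34),P((549,-50,160),20),P((549,0,170),0)],.4,step=25,ang=5)
```

```text
t 22.88 p [ 550.9 -126.2  156.4] rot [-179.8    1.4   90.9] q [-13.3  19.8  96.1  -1.5  63.9 -13.5] F [ 0.7 -0.6 -1.1] w 53.8 tilt 178.6 heading -98.3
theta 38.0 G [ 550.9 -126.1  160.4] lip y -209.5 z 60.8
scene coil px [279, 161, 11, 11, 56] on z=21 [ 559. -248.   21.]
scene coil px [296, 163, 6, 5, 18] on z=21 [ 516. -232.   21.]
[[[0.4, 1.32, -0.08, -0.01, -0.001, -0.035, 0.008], [0.4, 1.32, -0.09, -0.06, -0.001, -0.035, 0.008], [0.4, 1.63, 0, -0.16, 0, -0.081, -0.0], [0.4, 1.61, 0, -0.29, 0, -0.081, -0.0], [0.4, 1.58, 0, -0.42, 0, -0.081, 0.0], [0.4, 1.06, 0, -0.66, 0, -0.087, 0.0], [0.4, 1.0, 0, -0.75, 0, -0.087, -0.0], [0.4, 0.93, 0, -0.83, 0, -0.087, 0.0], [0.4, 0.86, -0, -0.91, 0, -0.087, 0.0]]]
```

View pics/s7c.png

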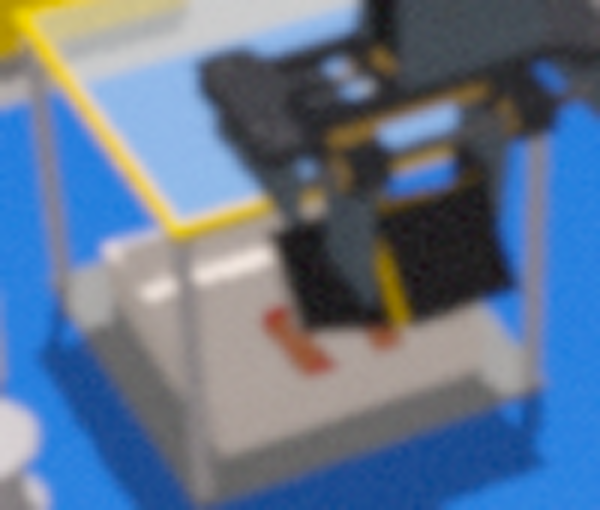

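Coil 1 lies in the tray at (295,345). Coil 2's red end at (383,338) sits low on the tray floor and stayed put while the tub moved back. I'll withdraw.

Emit:
move_arm(
  increments=[
    [[0.4,1.0,0,0,0,-0.02,0],[0.4,1.3,0,0,0,-0.02,0],[0.4,1.6,0,0,0,-0.035,0],[0.4,2.0,0,0,0,-0.06,0],[0.4,2.0,0,-0.2,0,-0.06,0],[0.4,2.0,0,-0.3,0,-0.06,0],[0.4,2.0,0,-0.5,0,-0.06,0],[0.4,0,0,0,0,0,0]],
  ],
)

```text
time_s: 23.98
ee_pos: [551.2, -6.9, 149.3]
ee_rot: [180.0, 19.9, 90.5]
force: [-0.6, 0.1, -0.4]
gripper_width: 53.9
```

Run:
```python
from tilt import *
st(); lip(); f=coils()
plan([P((530,90,130),0),P((500,200,60),0)],.4,step=45,ang=6)
```

```text
t 23.98 p [551.2  -6.9 149.3] rot [180.   19.9  90.5] q [  9.9  20.8  98.8 -21.7  65.3  19.4] F [-0.6  0.1 -0.4] w 53.9 tilt 160.1 heading -89.4
theta 19.5 G [551.2  -5.5 153.1] lip y -116.2 z 85.2
scene coil px [279, 161, 11, 11, 56] on z=21 [ 560. -249.   21.]
[[[0.4, 2.46, -0.51, -0.28, 0.001, -0.085, 0.001], [0.4, 2.43, -0.52, -0.49, 0.001, -0.085, 0.001], [0.4, 2.38, -0.52, -0.69, 0.001, -0.085, 0.001], [0.4, 2.31, -0.53, -0.89, 0.001, -0.085, 0.001], [0.4, 4.31, -1.0, -0.52, 0, 0, 0.0], [0.4, 4.31, -1.0, -0.52, 0, 0, 0.0], [0.4, 4.31, -1.0, -0.52, 0, 0, 0.0]]]
```

Coil 2 isn't in the mask now, so I'll look before moving on.

Run:
```python
from tilt import *
a=eyes.grab_frame('top');b=eyes.grab_frame('scene')
x=cv2.resize(a['color'][150:270,300:510,::-1],(700,400),interpolation=cv2.INTER_CUBIC)[:300]
x=cv2.resize(a['color'][150:270,310:510,::-1],(480,288),interpolation=cv2.INTER_CUBIC)
y=cv2.resize(b['color'][90:210,230:430,::-1],(500,300),interpolation=cv2.INTER_CUBIC)
o=np.zeros((595,500,3),np.uint8);o[:288,:480]=x;o[290:590]=y
cv2.imwrite('pics/c8.png',cv2.resize(cv2.convertScaleAbs(o,alpha=1.2),None,fx=1.0,fy=1.0))
for n,f,bx in(('top',a,(150,270,300,510)),('scene',b,(90,300,200,440))):
    h=cv2.cvtColor(f['color'],cv2.COLOR_RGB2HSV); W=world(f)
    m=((h[...,0]<14)|(h[...,0]>170))&(h[...,1]>80)&(h[...,2]>60); M=np.zeros_like(m); M[bx[0]:bx[1],bx[2]:bx[3]]=1
    nn,l,s,c=cv2.connectedComponentsWithStats((m&M).astype(np.uint8))
    for i in range(1,nn):
        if s[i,4]>3: print(n,s[i].tolist(),np.nanmedian(W[l==i],0).round())
```

```text
scene [200, 102, 9, 33, 211] [ 711. -560.   43.]
scene [222, 145, 5, 7, 29] [ 722. -312.  111.]
scene [279, 161, 11, 11, 62] [ 563. -241.   28.]
scene [280, 243, 8, 5, 27] [706.  56.  41.]
```

View pics/c8.png

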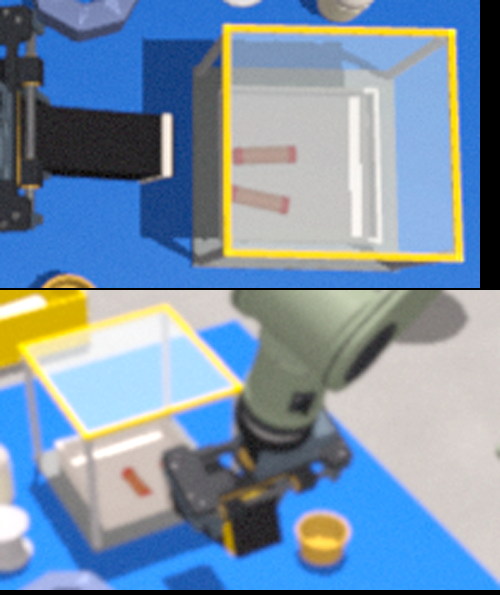

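Both coils lie in the tray: in the top view at (265,155) and (258,199) of the crop. In the scene view, coil 2 is hidden behind the gripper. Now I'll lay the empty tub down on the left.

Emit:
move_arm(
  increments=[
    [[0.4,2.5,-0.5,-0.3,0,-0.085,0],[0.4,2.4,-0.5,-0.5,0,-0.085,0],[0.4,2.4,-0.5,-0.7,0,-0.085,0],[0.4,2.3,-0.5,-0.9,0,-0.085,0],[0.4,4.3,-1.0,-0.5,0,0,0],[0.4,4.3,-1.0,-0.5,0,0,0],[0.4,4.3,-1.0,-0.5,0,0,0],[0.4,0,0,0,0,0,0]],
  ],
)

```text
time_s: 25.18
ee_pos: [507.0, 193.5, 55.5]
ee_rot: [179.1, 39.5, 88.7]
force: [0.6, -0.5, -1.7]
gripper_width: 53.9
```

Run:
```python
from tilt import *
st(); lip(); f=tilt(); f=coils()
a=eyes.grab_frame('top')
print(plane(a,[[310+232/2.4,150+155/2.4],[310+296/2.4,150+153/2.4],[310+232/2.4,150+190/2.4],[310+288/2.4,150+206/2.4]],21).round())
plan([P((500,200,36),0)],.4,step=20,ang=6)
```

```text
t 25.18 p [507.  193.5  55.5] rot [179.1  39.5  88.7] q [ 37.8  37.1  94.9 -31.2  76.8  54. ] F [ 0.6 -0.5 -1.7] w 53.9 tilt 140.5 heading -89.9
theta -0.1 G [507.  196.1  58.6] lip y 69.0 z 31.8
G [507.  196.1  58.6]
top 822 790 mouth-up deg 0.3 x slope 0.6 z over G 28.0 ymin 69.0
scene 543 437 mouth-up deg -0.2 x slope -0.6 z over G 28.4 ymin 67.0
scene coil px [294, 158, 7, 10, 44] on z=21 [ 514. -246.   21.]
scene coil px [279, 161, 11, 11, 56] on z=21 [ 560. -249.   21.]
[[ 559. -210.   21.]
 [ 563. -273.   21.]
 [ 525. -210.   21.]
 [ 510. -264.   21.]]
[[[0.4, 1.03, -0.42, 0.78, 0.001, 0.001, -0.011], [0.4, 1.03, -0.4, 0.78, 0.001, 0.001, -0.011]]]
```

Emit:
move_arm(
  increments=[
    [[0.4,0.7,0,0.9,0,0,-0.01],[0.4,0.6,0,0.7,0,0,0],[0.4,0.2,0,0.2,0,0,0],[0.4,0.1,0,0.1,0,0,0],[0.4,0,0,0,0,0,0]],
  ],
)

```text
time_s: 26.05
ee_pos: [508.7, 189.9, 32.5]
ee_rot: [179.3, 39.4, 88.9]
force: [-0.8, -0.1, -1.7]
gripper_width: 53.9
```

Run:
```python
from tilt import *
st(); lip()
```

```text
t 26.05 p [508.7 189.9  32.5] rot [179.3  39.4  88.9] q [ 37.4  38.6  96.  -31.6  74.4  54.9] F [-0.8 -0.1 -1.7] w 53.9 tilt 140.6 heading -89.9
theta -0.0 G [508.7 192.4  35.6] lip y 65.4 z 8.6
```

Emit:
move_arm(
  increments=[
    [[0.4,0.3,0,0.35,0,0,0],[0.4,0.2,0,0.2,0,0,0],[0.4,0.05,0,0.05,0,0,0],[0.4,0,0,0,0,0,0]],
  ],
)

```text
time_s: 26.55
ee_pos: [508.9, 190.4, 26.2]
ee_rot: [179.2, 39.6, 88.9]
force: [-0.6, 0.8, -0.4]
gripper_width: 54.1
```

Emit:
move_arm(
  increments=[
    [[0.65,0.03,0,0.03,0,0,0],[0.75,0,0,0,0,0,0],[0.85,0,0,0,0,0,0],[1,0,0,0,0,0,0],[1,0,0,0,0,0,0],[1,0,0,-2,0,0,0],[1,0,0,-4,0,0,0],[1,0,0,-4,0,0,0],[1,0,0,-4,0,0,0],[1,0,0,0,0,0,0]],
  ],
)

```text
time_s: 27.8
ee_pos: [508.5, 281.2, 135.5]
ee_rot: [179.3, 39.6, 88.9]
force: [-0.2, 0.1, 0.9]
gripper_width: 91.5
```

Run:
```python
from tub import *
import tilt
st(); fs=list(tub(lo=(440,40),hi=(600,300))); tilt.coils()
x=cv2.resize(fs[0]['color'][120:300,100:520,::-1],(770,330)); y=cv2.resize(fs[1]['color'][80:330,200:500,::-1],(300,250))
o=np.zeros((590,770,3),np.uint8); o[:330]=x; o[335:585,:300]=y; cv2.imwrite('pics/fin.png',o)
```

```text
t 27.8 p [508.5 281.2 135.5] rot [179.3  39.6  88.9] q [ 43.3  36.8  81.5 -27.6  91.1  51. ] F [-0.2  0.1  0.9] w 91.5 tilt 140.4 heading -90.0
top dark top n 1404 ((507.6344909667969, 151.4971923828125), (169.5322265625, 52.50434112548828), 89.01233673095703) [53.1 56.8 60.3]
  yellow 185 [482. 211.  40.] [535. 229.  63.] [507.  219.8  57.1]
  plane slope x,y deg [ 0.1 -0.1]
scene dark top n 699 ((510.0157165527344, 161.90301513671875), (157.59934997558594, 49.258602142333984), 88.78445434570312) [52.5 56.2 59.2]
  yellow 87 [512. 208.  40.] [536. 232.  61.] [527.2 220.4  55.9]
  plane slope x,y deg [-1.   0.1]
scene coil px [294, 158, 7, 10, 42] on z=21 [ 513. -247.   21.]
scene coil px [279, 161, 11, 11, 54] on z=21 [ 560. -249.   21.]
```

View pics/fin.png

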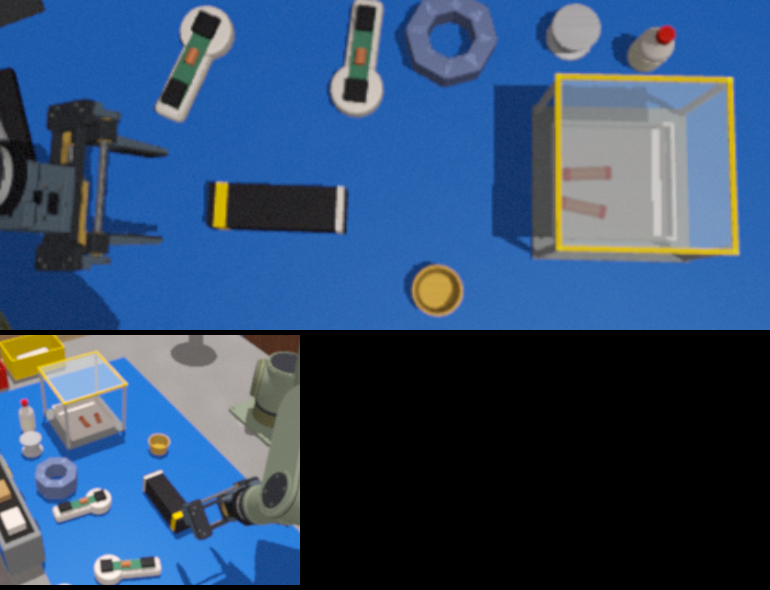

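The tub lies flat at about (278,208), released and clear of the guard. Both coils are in the tray, at (587,173) and (583,207), and the bystanders look unmoved.

```bash
python3 -c "
from workcell import job
print(job.job_done())"
```

```text
the job is handed in; nothing more can be done
None
```

I laid the tub on its side with the coils inside and let go. I then regrasped it near the foot, brought its mouth in under the guard from the left, and tipped both coils into the tray. The empty tub now lies on its side on the left of the bench, and I handed the job in at about 28 s; it reports no verdict.

**Last checks:**
- **Tub:** it lies flat, with its top face at about 56–57 mm and sloping 1° or less. Its centre is near (508, 151) mm, well clear of the guard, and the gripper is open and backed away.
- **Coils:** both show in the tray in both cameras, centred about 30–35 mm from the tray's middle in y and within about 35 mm in x. The last two scene-camera readings agree to within a pixel.
- **Guard and bystanders:** the wrist force showed no sign of a knock on the guard. The bystanders look unmoved in the last picture, but I did not measure their positions again.

**What went wrong or disagreed:**
- My first move went the wrong way because I misread a tool axis. It touched nothing.
- The scene camera lost sight of one coil for a while behind the gripper. The top view showed it was in the tray.
- The two cameras differed by a few millimetres on the tub and guard positions. The clearances I left were larger than that.

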